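# Square up the swinging fence of a cutting board and hold it for clamping

## Task

The swinging wooden fence on the cutting board has slipped and leans in. Take the braced aluminium square, lay it flat on the board and press its right-angled corner into the corner between the steel rail and the fence until one outer edge lies flush along the rail and the other flush along the fence, so that the fence is pushed back exactly square to the rail. Finish while still gripping the square and pressing it home against both, so that the clamp can be tightened, and leave the other things on the bench and board where they are.

Things in the scene. Friction and masses are not known exactly. Their poses are not given: they have to be found in the camera images.
- board: Cutting board: plywood with a green mat, 360 (x) by 390 (y) by 24 mm thick, screwed to the bench. Origin at the centre of its underside, at bench height; x points away from the robot to the steel rail, y left along the rail, z up. Working surface at z = 24 mm; friction on it is about 0.6, so a square pushed down on it drags and sticks.
- board_corner (a point): Reference corner on the working surface, at (150, 110, 24) mm in the board's frame: where the rail's inner face (plane x = 150 mm) meets the line of the fence's inner face when the fence is exactly square (plane y = 110 mm).
- rail: Fixed steel rail along the board's far edge, 25 (x) by 370 (y) by 16 mm high. Origin at the middle of its underside, on the working surface; axes as the board's; the inner face, towards the robot, is at x = -12.5 mm.
- fence (a joint): Angle of the swinging fence at the left of the board, rad. 0 = square to the rail; positive = its free, near end has swung in to the right. Starts at 0.08 to 0.20, moves between -0.12 and 0.30. Its clamp is slack: the hinge drags with 0.3 N m of friction and the fence stays where it is left.
- fence_bar: The fence: beech bar 270 mm long, 25 wide, 1 to 17 mm above the working surface. Origin on the pivot axis at (130, 122.5, 24) mm of the board; it runs from x = +15 to -255 mm (towards the robot), inner face at y = -12.5 mm; axes as the board's when square. Its clamp arm with a black knob, 45 mm high, is on the outer (left) side, 140 mm from the pivot.
- square: Braced aluminium square, flat on the bench right of the board, 10 mm thick, 0.3 to 0.5 kg: legs 200 mm long outside, 25 wide, tied by a diagonal brace 22 mm wide. Origin under the brace's middle; x, y parallel to the legs; brace along (1, -1). Outer edges: planes x = 80 and y = 80 mm, from -120 to 80. 66 mm open between brace and inner corner. Home: axes parallel to the board's.
- square_corner (a point): Outer right-angled corner of the square, at its underside: (80, 80, 0) mm in the square's frame. It goes into the reference corner of the board.
- tack_tin: Bystander: flat round steel tin, 59 mm across and 24 mm high, standing on the cutting board near its right edge. Origin at the centre of its underside.
- heel_block: Bystander: D-shaped black rubber heel block, about 58 x 56 x 16 mm, lying on the cutting board near its right edge. Origin at the centre of its underside.
- shoe_hammer: Bystander: shoemaker's hammer, wooden handle, about 240 mm long and 27 mm high, lying on the bench; origin on the handle line, under its middle.
- thread_cone: Bystander: upright cone of thread, 62 mm across the foot, 150 mm high, standing on the bench. Origin at the centre of its underside.
- glue_jar: Bystander: closed brown glass jar, 60 mm across, 85 mm high, standing on the bench. Origin at the centre of its underside.
- shoe_last: Bystander: cream plastic shoe last, 268 x 84 mm, 104 mm high at the ankle, standing on its sole on the bench. Origin at the centre of its underside.
- brush: Bystander: wooden-handled flat brush, about 200 mm long, lying on the bench left of the board; origin under its length.

How it is judged:
By the outcome, as a careful person would: the job done as asked, in the order asked, and still so for the second after the job is handed in, while the arm keeps its last pose, push and grip.
It also fails if it takes over 56 s, if anything falls off the work surface, if the arm or the gripper's body presses on something with over 40 N, if the wrist force passes 120 N, or if a joint passes its speed limit or range.

## Robot

A 6-joint arm with a two-finger parallel gripper is mounted at the origin on the work surface. World frame = base frame: x ahead of the robot, y to its left, z up, the work surface at z = 0. Lengths are in mm, angles in rad, forces in N, time in s.
With the tool pointing down it reaches from about 350 to 775 mm from the base axis. Payload 7.3 kg.
Tool frame: the origin (TCP) lies midway between the tips of the shut fingers; the grasp point (between the pads) lies 19 mm behind it; x points along the fingers, z is the direction in which the jaws open and shut, and the axes are right-handed (so a half turn about x gives the same grasp; the last joint's range is limited). The gripper opens to 92 mm and grips with 3 to 60 N. Pads are 19 mm wide; open, the fingers measure 130 mm over their backs; the gripper's body (75 mm by 190 mm) begins 47 mm behind the grasp point.
Start: joints at [1.138, 0.342, 1.524, -0, 1.275, -0.146], TCP at [148.501, 503.583, 188.241] pointing down, gripper open.
Joint ranges: [-2.53, 2.53], [-0.77, 2.02], [0.04, 2.7], [-1, 4.14], [0.28, 2.66], [-3.11, 3.11]. Speed limits (rad/s): [2.57, 2.57, 3.14, 3.14, 3.14, 3.14].

## Interface

Orientations are given as [roll, pitch, yaw] about the fixed x, y, z axes, in that order (R = Rz(yaw) Ry(pitch) Rx(roll)).
In Python, from plant import monitor, optics, close_job gives the robot as it stands.
- The arm moves only by the tool send_rows, never from a script. Its argument "commands" is a list that holds one entry, the list of rows, each a list of 5 numbers: the shift along the tool's x, y, z in m, then the turn about the tool's x in degrees, then the finger opening in m, from 0 to 0.0918. A call has 1 to 10 rows; each row shifts and turns the pose as measured when the row begins, along the tool's axes as they then stand; what a row does not reach is not made up. A row lasts 1/12 s, in which the tool goes at most 41.7 mm and 7.16 degrees, less where a joint would pass 70% of its speed; a pose out of reach is approached as far as the arm can. A call with a gripper value outside its range is refused whole. The fingers move at their own pace and stop on an object; the grip force is fixed at half the most. Time passes only in rows, so rows that do not move let the fingers close. It gives the time, the measured TCP pose, the force and the opening at its end, in the units of the state.
- monitor.get_obs(): the state, without advancing time (a new reading comes with each control period).
- optics.capture(name): name is "side" or "top"; returns a dict with "color" (400x640x3 uint8, blue, green, red), "camera_matrix" (3x3 intrinsics, pixels), "camera_from_world" (4x4, takes a point from world to camera coordinates). Camera axes: x right, y down, z forward; pixel columns grow to the right and rows downward; lengths in mm; the calibration is good to about 2 mm. A picture is of the moment at which its call begins. There is no depth.
- close_job(): hands the job in, once; it reports no verdict.
The state is a dict: "time": time; "joint_positions": joint angles; "dq": joint speeds; "tau": joint torques, N m; "tool_pos": TCP position; "tcp_rot": TCP orientation; "contact_force": force on the tool from outside, world axes, zero at the start; "moment": the same for the moment, N m; "grip_width": finger opening in mm.
Only numpy, scipy, OpenCV 4.12 (cv2) and the standard library are available. Lean on these libraries where they do the work, as an engineer would, in place of code of your own. Each camera call takes 0.05 s, during which the arm holds its last target.

## Working session

There is one attempt and no reset: what is moved stays moved. The work goes in short steps, Python scripts to look and compute and a tool call to move; the robot and the scene stay as the last step left them, time stands still between calls to the robot, and variables do not carry over. Pictures are saved under pics/ and viewed, and the job is handed in when it is done.

Besides the shell and the picture viewer there is one more tool, called after ">>>" as name(argument=value, ...), one argument or row to a line, values as JSON. send_rows: Moves the arm, as the interface text tells. Its arguments: {"type":"object","properties":{"commands":{"type":"array","items":{"type":"array","items":{"type":"array","items":{"type":"number"}}}}},"required":["commands"]}

```bash
ls; mkdir -p pics
python3 - <<'E'
from plant import monitor, optics
import cv2,numpy as np
np.set_printoptions(precision=4,suppress=True)
print(monitor.get_obs())
for n in("top","side"):
    d=optics.capture(n); cv2.imwrite(f"pics/{n}0.png",d["color"]); print(n,d["camera_matrix"],d["camera_from_world"])
E
```

```text
pics
{'time': 0.0, 'joint_positions': array([ 1.138 ,  0.3427,  1.525 , -0.    ,  1.2754, -0.146 ]), 'dq': array([ 0.0007,  0.    ,  0.0018, -0.0009,  0.0016,  0.0005]), 'tau': array([ -0.0001, -43.1246, -24.4217,   0.0717,   0.056 ,  -0.0001]), 'tool_pos': array([148.2969, 503.1411, 187.539 ]), 'tcp_rot': array([ 3.017 ,  1.5693, -1.9821]), 'contact_force': array([0.0515, 0.0605, 0.0088]), 'moment': array([ 0.0416, -0.0168,  0.0114]), 'grip_width': 91.62022929577013}
top [[502.9638   0.     319.494 ]
 [  0.     502.9638 196.1065]
 [  0.       0.       1.    ]] [[   0.0021   -1.       -0.0027  -40.4704]
 [  -0.9779   -0.0015   -0.2091  565.4227]
 [   0.2091    0.0031   -0.9779 1554.7288]
 [   0.        0.        0.        1.    ]]
side [[438.4192   0.     317.8143]
 [  0.     438.4192 203.5824]
 [  0.       0.       1.    ]] [[   0.9559   -0.2937    0.006  -516.4653]
 [  -0.2198   -0.7286   -0.6488  138.2136]
 [   0.1949    0.6188   -0.761  1696.9526]
 [   0.        0.        0.        1.    ]]
```

View pics/top0.png

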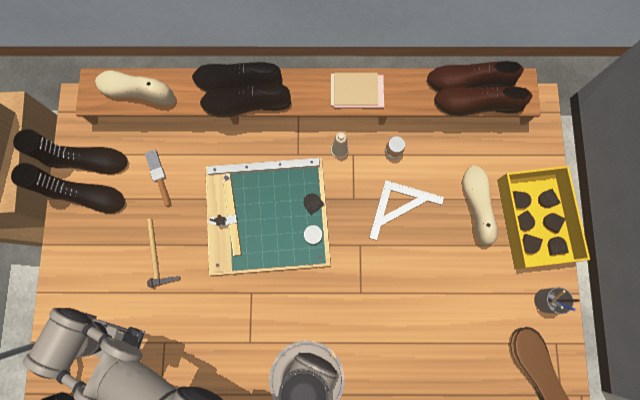

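View pics/side0.png

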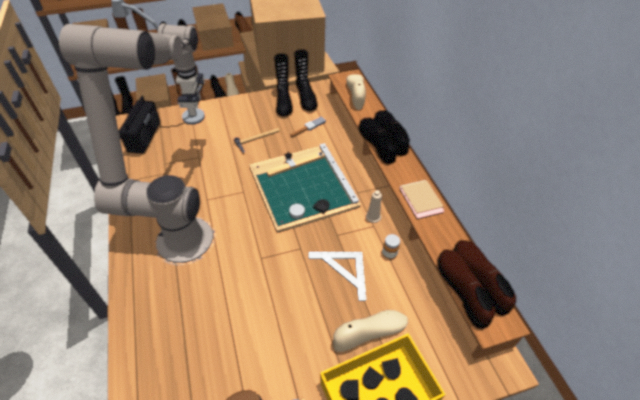

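The top view shows the board (206–330, 160–275), with the fence on its left and the rail along the far edge. The square is at (370–443, 180–240), with its corner near (387,182). I'll enlarge these.

Run:
```python
import cv2
a=cv2.imread("pics/top0.png")
cv2.imwrite("pics/c1.png",cv2.resize(a[150:285,195:340],None,fx=5,fy=4.4,interpolation=cv2.INTER_CUBIC) if 0 else cv2.resize(a[150:282,195:340],None,fx=4.5,fy=4.5,interpolation=cv2.INTER_CUBIC))
cv2.imwrite("pics/c2.png",cv2.resize(a[170:250,360:455],None,fx=7,fy=7,interpolation=cv2.INTER_CUBIC))
```

```text
(no output)
```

View pics/c1.png

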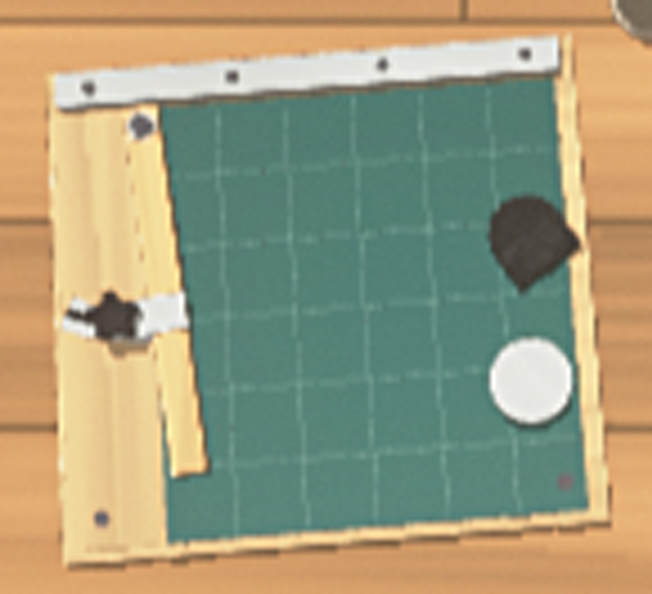

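View pics/c2.png

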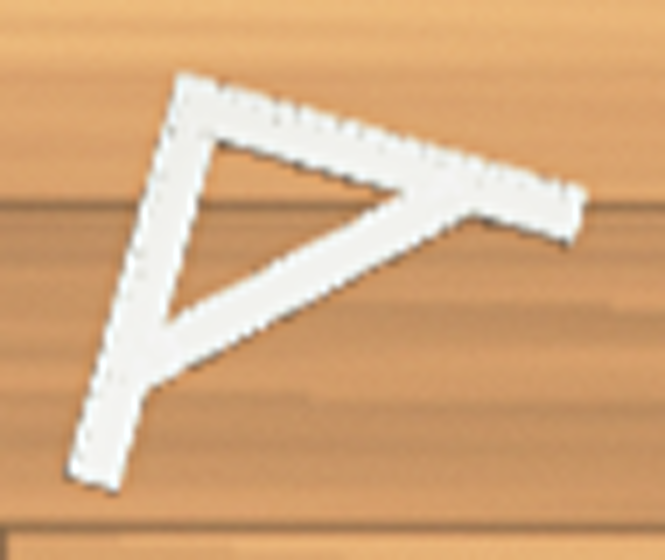

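```bash
cat > h.py <<'E'
import numpy as np,cv2
from scipy.optimize import least_squares
from scipy.spatial.transform import Rotation as R
K={};T={}
K['top']=np.array([[502.9638,0,319.494],[0,502.9638,196.1065],[0,0,1]])
def cam(n):
    from plant import optics
    d=optics.capture(n); return d['color'],d['camera_matrix'],d['camera_from_world']
def proj(P,K,T):
    P=np.atleast_2d(P); c=P@T[:3,:3].T+T[:3,3]; q=c@K.T; return q[:,:2]/q[:,2:]
def bp(px,z,K,T):
    px=np.atleast_2d(px); C=-T[:3,:3].T@T[:3,3]
    d=np.c_[px,np.ones(len(px))]@np.linalg.inv(K).T@T[:3,:3]
    return C+d*((z-C[2])/d[:,2:])
def place(p,L):
    c,s=np.cos(p[2]),np.sin(p[2]); L=np.atleast_2d(np.asarray(L,float)); o=L.copy()
    o[:,0]=p[0]+c*L[:,0]-s*L[:,1]; o[:,1]=p[1]+s*L[:,0]+c*L[:,1]; return o
def fit(L,px,p0,K,T):
    r=least_squares(lambda p:(proj(place(p,L),K,T)-px).ravel()*1.0,p0,x_scale=[10,10,.1]); return r.x,(proj(place(r.x,L),K,T)-px)
E
python3 - <<'E'
from h import *
import pickle
np.set_printoptions(precision=3,suppress=True)
c={n:cam(n) for n in('top','side')}; pickle.dump({n:c[n][1:] for n in c},open('cam.pkl','wb'))
_,K,T=c['top']
un=lambda a,o,s:(np.array(a,float)+.5)/s-.5+np.array(o)
px=un([(52,76),(556,37),(66,565),(608,520),(573,36),(48,75)],(195,150),4.5)
L=[(175,185,40),(175,-185,40),(-180,195,12),(-180,-195,12),(180,-195,24),(180,195,24)]
b,r=fit(L,px,[500,0,.08],K,T);print('board',b);print(r)
f=bp(un([(207,472),(186,300),(160,108)],(195,150),4.5),41,K,T)
c_,s_=np.cos(b[2]),np.sin(b[2]); d=f[:,:2]-b[:2]; fb=np.c_[c_*d[:,0]+s_*d[:,1],-s_*d[:,0]+c_*d[:,1]]
print('fence inner in board',fb)
sp=un([(180,72),(585,190),(570,243),(68,475),(119,492),(213,141)],(360,170),7)
S=[(80,80,10),(80,-120,10),(55,-120,10),(-120,80,10),(-120,55,10),(55,55,10)]
q,r=fit(S,sp,[550,-300,-.28],K,T);print('square',q);print(r)
for n,p,z in(('cone',(340,157),0),('jar',(396,156),0),('tin',(313,235),48),('heel',(313,203),40)):print(n,bp([p],z,K,T))
print('home square origin',place(b,[(70,30,24)]))
E
```

```text
board [510.567 134.21    0.08 ]
[[ 0.438 -0.375]
 [ 0.422 -0.247]
 [-0.371  0.274]
 [ 0.616  0.652]
 [-0.464 -0.327]
 [-0.658 -0.084]]
fence inner in board [[-124.237   86.356]
 [  -0.24    95.756]
 [ 143.139  108.474]]
square [ 531.094 -311.18    -0.285]
[[-0.455  0.427]
 [ 0.162  0.169]
 [ 0.531 -0.289]
 [-0.275  0.143]
 [-0.136 -0.119]
 [ 0.177 -0.345]]
cone [[ 713.826 -108.456    0.   ]]
jar [[ 717.59  -298.166    0.   ]]
tin [[441.444 -19.029  48.   ]]
heel [[546.836 -18.404  40.   ]]
home square origin [[577.932 169.734  24.   ]]
```

```bash
cat >> h.py <<'E'
def st(v=True):
    from plant import monitor
    o=monitor.get_obs(); M=R.from_euler('xyz',o['tcp_rot']).as_matrix()
    if v:
        print('t',round(o['time'],2),'pos',o['tool_pos'].round(1),'zyaw',np.degrees(np.arctan2(M[1,2],M[0,2])).round(2),'F',o['contact_force'].round(1),'Mo',o['moment'].round(2),'w',round(o['grip_width'],1)); print('q',o['joint_positions'].round(3),'toolx',M[:,0].round(4))
    return o,M
E
cat > go.py <<'E'
# python3 go.py x y z jawdeg -> shift in tool axes, turn
from h import *; import sys
np.set_printoptions(precision=4,suppress=True)
o,M=st(); a=np.array(sys.argv[1:5],float)
print('dtool m',M.T@(a[:3]-o['tool_pos'])/1000,'z world',M[:,2],'y world',M[:,1])
y=np.degrees(np.arctan2(M[1,2],M[0,2])); t=-(a[3]-y); print('turn about tool x (tool x down => minus)',(t+90)%180-90, 'full',(t+180)%360-180)
E
python3 go.py 531 -311 150 28.7
```

```text
t 0.2 pos [148.4 503.3 187.8] zyaw 73.56 F [-0.2  0.   0.9] Mo [-0.04  0.03  0.03] w 91.7
q [ 1.138  0.342  1.525  0.     1.275 -0.146] toolx [-0.0004 -0.0008 -1.    ]
dtool m [ 0.0383 -0.5974 -0.6728] z world [ 0.2829  0.9591 -0.0009] y world [-0.9591  0.2829  0.0002]
turn about tool x (tool x down => minus) 44.863841031615095 full 44.863841031615095
```

>>> send_rows(
  commands=[
    [[0,-0.035,-0.019,0,0.0918],[0,-0.035,-0.019,0,0.0918],[0,-0.035,-0.019,0,0.0918],[0,-0.035,-0.019,0,0.0918],[0,-0.035,-0.019,0,0.0918],[0,-0.035,-0.019,0,0.0918],[0,-0.035,-0.019,0,0.0918],[0,-0.035,-0.019,0,0.0918],[0,-0.035,-0.019,0,0.0918],[0,-0.035,-0.019,0,0.0918]],
  ],
)

```text
time: 1.03
tool_pos: [436.1, 216.3, 185.8]
tcp_rot: [1.47, 1.568, 2.77]
contact_force: [1.9, 1.1, -0.1]
grip_width: 91.7
```

```bash
python3 go.py 531 -311 150 28.7
```

```text
t 1.03 pos [436.1 216.3 185.8] zyaw 74.44 F [ 1.9  1.1 -0.1] Mo [ 0.1   0.03 -0.01] w 91.7
q [ 0.302  0.275  1.627  0.002  1.241 -0.998] toolx [-0.0025  0.001  -1.    ]
dtool m [ 0.0351 -0.2329 -0.4825] z world [0.2682 0.9634 0.0003] y world [-0.9633  0.2682  0.0026]
turn about tool x (tool x down => minus) 45.74002298175185 full 45.74002298175185
```

Now turn, then travel.

>>> send_rows(
  commands=[
    [[0,0,0,6.6,0.0918],[0,0,0,6.6,0.0918],[0,0,0,6.6,0.0918],[0,0,0,6.6,0.0918],[0,0,0,6.6,0.0918],[0,0,0,6.6,0.0918],[0,0,0,6.2,0.0918]],
  ],
)

```text
time: 1.62
tool_pos: [442.9, 206.7, 183.9]
tcp_rot: [-3.072, 1.567, -2.618]
contact_force: [0.2, -0.6, 0.2]
grip_width: 91.8
```

```bash
python3 go.py 531 -311 150 28.7
```

```text
t 1.62 pos [442.9 206.7 183.9] zyaw 26.02 F [ 0.2 -0.6  0.2] Mo [-0.06  0.02  0.07] w 91.8
q [ 0.28   0.282  1.623 -0.001  1.24  -0.173] toolx [-0.0034 -0.002  -1.    ]
dtool m [ 0.0346 -0.5039 -0.1478] z world [ 0.8986  0.4387 -0.0039] y world [-0.4387  0.8986 -0.0003]
turn about tool x (tool x down => minus) -2.676781086088397 full -2.676781086088397
```

>>> send_rows(
  commands=[
    [[0,-0.037,-0.011,0,0.0918],[0,-0.037,-0.011,0,0.0918],[0,-0.037,-0.011,0,0.0918],[0,-0.037,-0.011,0,0.0918],[0,-0.037,-0.011,0,0.0918],[0,-0.037,-0.011,0,0.0918],[0,-0.037,-0.011,0,0.0918],[0,-0.037,-0.011,0,0.0918],[0,-0.037,-0.011,0,0.0918],[0,-0.037,-0.011,0,0.0918]],
  ],
)

```text
time: 2.45
tool_pos: [504.7, -182.7, 182.8]
tcp_rot: [2.364, 1.567, 2.822]
contact_force: [0.5, 1.1, -0.1]
grip_width: 92.3
```

```bash
python3 go.py 531 -311 150 28.7
```

```text
t 2.45 pos [ 504.7 -182.7  182.8] zyaw 26.24 F [ 0.5  1.1 -0.1] Mo [-0.07 -0.02 -0.01] w 92.3
q [-0.49   0.371  1.497 -0.001  1.279 -0.947] toolx [-0.0041  0.0013 -1.    ]
dtool m [ 0.0325 -0.1268 -0.033 ] z world [ 0.8969  0.4421 -0.0031] y world [-0.4421  0.8969  0.003 ]
turn about tool x (tool x down => minus) -2.4589846664482025 full -2.4589846664482025
```

>>> send_rows(
  commands=[
    [[0.008,-0.034,-0.009,-1.2,0.0918],[0.008,-0.034,-0.009,-1.2,0.0918],[0.008,-0.034,-0.009,0,0.0918],[0.008,-0.015,-0.004,0,0.0918],[0,0,0,0,0.0918],[0,0,0,0,0.0918]],
  ],
)

```text
time: 2.95
tool_pos: [530.4, -315.9, 147.0]
tcp_rot: [2.58, 1.566, 3.073]
contact_force: [-0.3, 0.4, -0.6]
grip_width: 92.2
```

```bash
python3 go.py 531 -311 60 28.7
python3 - <<'E'
from h import *
for n in('top','side'):
    im,K,T=cam(n); cv2.imwrite(f'pics/{n}1.png',im)
    o,M=st(False); tip=o['tool_pos']; print(n,proj([tip,tip+[0,0,0],[531,-311,10]],K,T).round(1))
    a=im[150:260,340:480] if n=='top' else im[220:320,270:400]
    cv2.imwrite(f'pics/{n}1c.png',cv2.resize(a,None,fx=5,fy=5,interpolation=cv2.INTER_CUBIC))
E
```

```text
t 2.95 pos [ 530.4 -315.9  147. ] zyaw 28.22 F [-0.3  0.4 -0.6] Mo [-0.07 -0.03  0.07] w 92.2
q [-0.66   0.546  1.311 -0.003  1.288 -1.152] toolx [-0.0044  0.0003 -1.    ]
dtool m [0.087  0.0039 0.0031] z world [ 0.8811  0.4729 -0.0038] y world [-0.4729  0.8811  0.0024]
turn about tool x (tool x down => minus) -0.4797665545686698 full -0.4797665545686698
top [[410.7 201.6]
 [410.7 201.6]
 [402.  209.6]]
side [[342.5 249.1]
 [342.5 249.1]
 [340.4 269.8]]
```

View pics/side1c.png

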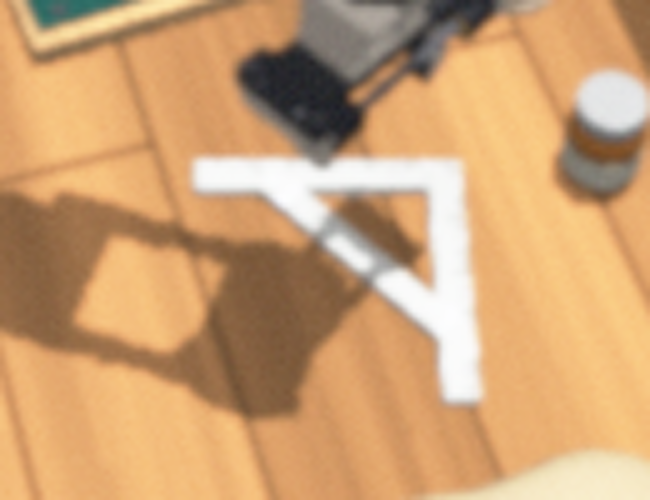

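View pics/top1c.png

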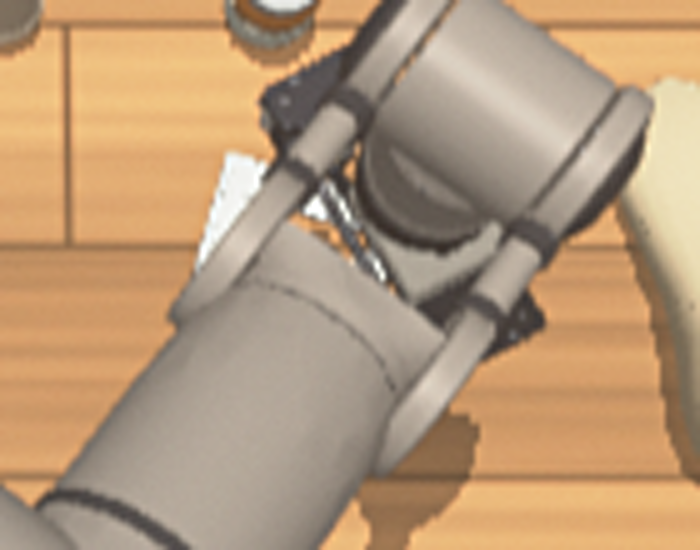

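Run:
```python
from h import *
im,K,T=cam('side')
o,M=st(False); t=o['tool_pos']
for s in(-65,-46,0,46,65):
  for y in(-9.5,9.5): print(s,y,((proj([t+s*M[:,2]+y*M[:,1]],K,T)-[270,220])*5).round(0))
```

```text
-65 -9.5 [[307. 210.]]
-65 9.5 [[287. 193.]]
-46 -9.5 [[327. 193.]]
-46 9.5 [[306. 176.]]
0 -9.5 [[373. 153.]]
0 9.5 [[352. 137.]]
46 -9.5 [[418. 114.]]
46 9.5 [[397.  98.]]
65 -9.5 [[436.  98.]]
65 9.5 [[416.  82.]]
```

>>> send_rows(
  commands=[
    [[0.03,0.002,0.0015,-0.5,0.0918],[0.03,0.002,0.0015,0,0.0918],[0.03,0,0,0,0.0918],[0.025,0,0,0,0.0918],[0.01,0,0,0,0.0918],[0,0,0,0,0.0918]],
  ],
)

```text
time: 3.6
tool_pos: [536.3, -303.1, 27.7]
tcp_rot: [-1.263, 1.56, -0.75]
contact_force: [-0.5, -0.7, -0.6]
grip_width: 91.9
```

```bash
python3 go.py 531 -311 2.5 28.7
python3 - <<'E'
from h import *
im,K,T=cam('side'); a=im[220:320,270:400]
cv2.imwrite(f'pics/s2c.png',cv2.resize(a,None,fx=5,fy=5,interpolation=cv2.INTER_CUBIC))
E
```

```text
t 3.6 pos [ 536.3 -303.1   27.7] zyaw 29.43 F [-0.5 -0.7 -0.6] Mo [-0.06  0.05 -0.02] w 91.9
q [-0.638  0.657  1.468 -0.001  1.005 -1.151] toolx [ 0.0081 -0.0076 -0.9999]
dtool m [ 0.0252 -0.004  -0.0086] z world [0.8709 0.4914 0.0034] y world [-0.4913  0.8709 -0.0106]
turn about tool x (tool x down => minus) 0.7315869762340554 full 0.7315869762340412
```

View pics/s2c.png

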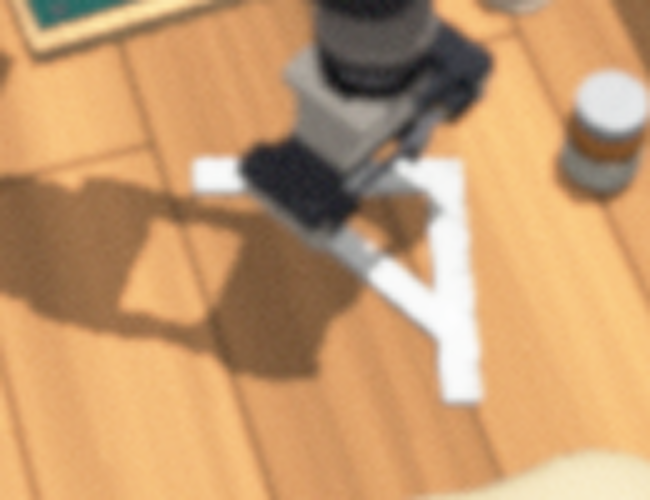

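>>> send_rows(
  commands=[
    [[0,0,0,0,0.0918],[0,0,0,0,0.0918]],
  ],
)

```text
time: 3.82
tool_pos: [538.5, -303.5, 32.0]
tcp_rot: [-1.217, 1.554, -0.702]
contact_force: [-0.2, -0.6, 0.5]
grip_width: 91.8
```

```bash
python3 go.py 531 -311 2.5 28.7
```

```text
t 3.82 pos [ 538.5 -303.5   32. ] zyaw 29.51 F [-0.2 -0.6  0.5] Mo [-0.03  0.05 -0.  ] w 91.8
q [-0.636  0.652  1.464 -0.001  1.009 -1.151] toolx [ 0.0126 -0.0106 -0.9999]
dtool m [ 0.0295 -0.0024 -0.0104] z world [0.8703 0.4926 0.0057] y world [-0.4924  0.8702 -0.0154]
turn about tool x (tool x down => minus) 0.8096215905263051 full 0.8096215905263193
```

>>> send_rows(
  commands=[
    [[0,0,0,0,0.0918]],
  ],
)

```text
time: 3.9
tool_pos: [539.4, -303.9, 33.8]
tcp_rot: [-1.206, 1.551, -0.69]
contact_force: [-0.0, 0.3, 0.6]
grip_width: 91.6
```

```bash
python3 go.py 531 -311 2.5 28.7
```

```text
t 3.9 pos [ 539.4 -303.9   33.8] zyaw 29.53 F [-0.   0.3  0.6] Mo [-0.02  0.02  0.02] w 91.6
q [-0.636  0.65   1.463 -0.001  1.01  -1.151] toolx [ 0.0149 -0.0123 -0.9998]
dtool m [ 0.0313 -0.0015 -0.011 ] z world [0.8701 0.4928 0.0069] y world [-0.4926  0.87   -0.0181]
turn about tool x (tool x down => minus) 0.8271838974626746 full 0.8271838974626746
```

Run:
```python
from h import *
np.set_printoptions(precision=4,suppress=True)
from plant import optics
for i in range(5):
    o,M=st(False); print(o['tool_pos'].round(2),o['joint_positions'],o['dq'],M[:,0]); optics.capture('side')
```

```text
[ 539.41 -303.89   33.8 ] [-0.6362  0.6499  1.4628 -0.0012  1.0096 -1.1508] [ 0.0026 -0.0226 -0.0146  0.0024  0.0104  0.0014] [ 0.0149 -0.0123 -0.9998]
[ 539.62 -304.08   34.07] [-0.6362  0.6496  1.4625 -0.0012  1.0095 -1.1508] [-0.0029  0.0045  0.0039 -0.0011 -0.005  -0.0002] [ 0.0155 -0.0128 -0.9998]
[ 539.38 -304.07   33.68] [-0.6364  0.65    1.4628 -0.0013  1.0092 -1.1508] [-0.002   0.0109  0.0093  0.0013 -0.0032  0.0006] [ 0.015  -0.0125 -0.9998]
[ 539.07 -303.91   33.24] [-0.6365  0.6505  1.4633 -0.0013  1.0091 -1.1508] [-0.002   0.0087  0.0115 -0.0002 -0.0026 -0.0007] [ 0.0143 -0.0119 -0.9998]
[ 538.83 -303.8    32.85] [-0.6366  0.651   1.4637 -0.0013  1.009  -1.1508] [-0.002   0.0072  0.0057 -0.0007 -0.0009  0.0008] [ 0.0137 -0.0115 -0.9998]
```

```bash
cat > settle.py <<'E'
from h import *; import sys
from plant import optics
n=int(sys.argv[1])
for i in range(n):
    optics.capture('side')
    if i%max(1,n//5)==0: o,M=st(False); print(o['tool_pos'].round(2),M[:,0].round(4),o['contact_force'].round(1),o['dq'].round(4))
E
python3 settle.py 20;python3 go.py 531 -311 2.5 28.7
```

```text
[ 538.51 -303.59   32.3 ] [ 0.0129 -0.0109 -0.9999] [-0.1 -0.4 -0.9] [-0.002   0.0042  0.0027  0.0005  0.0006  0.0013]
[ 538.4  -303.47   31.92] [ 0.0124 -0.0105 -0.9999] [-0.  -0.  -0.8] [-0.0006  0.0017  0.0011 -0.0007 -0.0018 -0.0011]
[ 538.44 -303.46   31.93] [ 0.0124 -0.0106 -0.9999] [-0.4  0.2  0.1] [-0.     -0.0014 -0.0002  0.0003 -0.0004 -0.0017]
[ 538.46 -303.45   31.97] [ 0.0125 -0.0106 -0.9999] [0.5 0.  0.4] [-0.0002 -0.0002 -0.0012  0.0007  0.0002 -0.0011]
[ 538.49 -303.42   32.03] [ 0.0126 -0.0106 -0.9999] [-0.4 -0.6  0. ] [ 0.0015 -0.      0.0008  0.001  -0.0002 -0.0006]
t 5.15 pos [ 538.5 -303.5   32. ] zyaw 29.51 F [0.7 0.4 1.1] Mo [-0.07  0.03 -0.01] w 91.7
q [-0.636  0.652  1.464 -0.001  1.009 -1.151] toolx [ 0.0126 -0.0107 -0.9999]
dtool m [ 0.0295 -0.0024 -0.0104] z world [0.8703 0.4926 0.0057] y world [-0.4924  0.8702 -0.0155]
turn about tool x (tool x down => minus) 0.8089337959448102 full 0.8089337959448244
```

>>> send_rows(
  commands=[
    [[-0.03,-0.001,-0.005,0.8,0.0918],[-0.03,0,-0.005,0,0.0918],[-0.03,0,0,0,0.0918]],
  ],
)

```text
time: 5.4
tool_pos: [524.9, -305.2, 116.4]
tcp_rot: [-3.107, 1.57, -2.606]
contact_force: [-0.4, -0.9, 0.7]
grip_width: 91.7
```

```bash
python3 settle.py 8;python3 go.py 531 -311 2.5 28.7
```

```text
[ 528.24 -307.32  123.83] [ 0.0086 -0.0075 -0.9999] [ 2.3 -1.3  5.2] [ 0.0084  0.0015 -0.0024  0.0037 -0.15    0.0023]
[ 528.7  -307.47  121.86] [ 0.0097 -0.0082 -0.9999] [ 1.  -0.1  0.5] [ 0.0033  0.0501  0.073  -0.0003 -0.0686  0.0006]
[ 527.63 -306.6   119.23] [ 0.0066 -0.0059 -1.    ] [ 0.3 -0.1 -0.5] [ 0.0021  0.0454  0.0581  0.0017 -0.0196 -0.0002]
[ 526.63 -305.78  117.27] [ 0.0036 -0.0036 -1.    ] [-1.  -0.3 -0.6] [ 0.0028  0.0342  0.0352 -0.0002 -0.0014 -0.0009]
[ 526.01 -305.28  116.02] [ 0.0016 -0.002  -1.    ] [ 1.1 -0.5 -0.7] [ 0.0022  0.0205  0.0182 -0.0005  0.0008 -0.    ]
[ 525.7  -305.02  115.34] [ 4.0e-04 -1.2e-03 -1.0e+00] [-0.2  0.7 -0.2] [ 0.0012  0.0113  0.0056 -0.0008  0.0023 -0.0009]
[ 525.62 -304.93  115.04] [-1.e-04 -8.e-04 -1.e+00] [-0.3  0.2 -0.8] [ 0.0007  0.0048 -0.0024 -0.0007  0.0022 -0.0004]
[ 525.69 -304.98  115.04] [-0.e+00 -8.e-04 -1.e+00] [ 0.   1.  -0.2] [ 0.0009 -0.001  -0.0045  0.0004  0.0016  0.    ]
t 5.8 pos [ 525.7 -305.   115. ] zyaw 28.73 F [ 0.   1.  -0.2] Mo [-0.05 -0.01  0.02] w 91.8
q [-0.651  0.554  1.39  -0.001  1.197 -1.152] toolx [-0.     -0.0008 -1.    ]
dtool m [ 0.1125 -0.0078  0.0018] z world [ 0.8769  0.4806 -0.0004] y world [-0.4806  0.8769 -0.0007]
turn about tool x (tool x down => minus) 0.026866580728835743 full 0.026866580728835743
```

>>> send_rows(
  commands=[
    [[0.036,-0.008,0.002,0,0.0918]],
  ],
)

```text
time: 5.88
tool_pos: [534.4, -312.9, 84.5]
tcp_rot: [-1.2, 1.559, -0.698]
contact_force: [1.6, -1.6, 1.6]
grip_width: 92.0
```

```bash
python3 settle.py 8|tail -1
```

```text
[ 531.79 -311.37   80.45] [ 0.0016 -0.002  -1.    ] [-0.6 -0.6  0.2] [ 0.0005 -0.0025  0.0027 -0.0006 -0.0045  0.001 ]
```

>>> send_rows(
  commands=[
    [[0.036,0,0,0,0.0918]],
  ],
)

```text
time: 6.37
tool_pos: [536.5, -314.7, 51.9]
tcp_rot: [-1.189, 1.553, -0.687]
contact_force: [1.3, -0.8, 1.0]
grip_width: 92.0
```

```bash
python3 settle.py 8|tail -1;python3 go.py 531 -311 2.5 28.7
```

```text
[ 532.57 -311.96   46.04] [ 0.0035 -0.0035 -1.    ] [-0.6  0.3  0.1] [-0.001   0.0046  0.0061  0.0007 -0.0058 -0.0001]
t 6.77 pos [ 532.6 -312.    46. ] zyaw 28.74 F [-0.6  0.3  0.1] Mo [-0.07  0.01 -0.04] w 91.8
q [-0.654  0.64   1.442 -0.001  1.055 -1.155] toolx [ 0.0035 -0.0035 -1.    ]
dtool m [ 0.0435  0.0018 -0.001 ] z world [0.8768 0.4808 0.0014] y world [-0.4808  0.8768 -0.0047]
turn about tool x (tool x down => minus) 0.03631838234844054 full 0.03631838234844054
```

>>> send_rows(
  commands=[
    [[0.034,0.002,-0.001,0,0.0918]],
  ],
)

```text
time: 6.85
tool_pos: [535.6, -314.4, 18.9]
tcp_rot: [-1.19, 1.551, -0.688]
contact_force: [1.7, -0.6, 0.5]
grip_width: 91.7
```

```bash
python3 settle.py 15|tail -1;python3 go.py 531 -311 2.5 28.7;python3 - <<'E'
from h import *
im,K,T=cam('side'); a=im[220:320,270:400]
cv2.imwrite(f'pics/s3c.png',cv2.resize(a,None,fx=6,fy=6,interpolation=cv2.INTER_CUBIC))
E
```

```text
[ 531.02 -310.92   12.46] [ 0.004  -0.0039 -1.    ] [-0.2 -0.1 -0.2] [-0.0005  0.0029  0.0019 -0.0016 -0.0017 -0.0025]
t 7.6 pos [ 530.9 -310.8   12.2] zyaw 28.74 F [ 0.1  0.3 -0.3] Mo [-0.02  0.04  0.01] w 91.7
q [-0.654  0.679  1.477 -0.001  0.981 -1.155] toolx [ 0.0037 -0.0036 -1.    ]
dtool m [ 0.0097 -0.0001 -0.    ] z world [0.8768 0.4808 0.0015] y world [-0.4808  0.8768 -0.0049]
turn about tool x (tool x down => minus) 0.037024877487255026 full 0.037024877487255026
```

View pics/s3c.png

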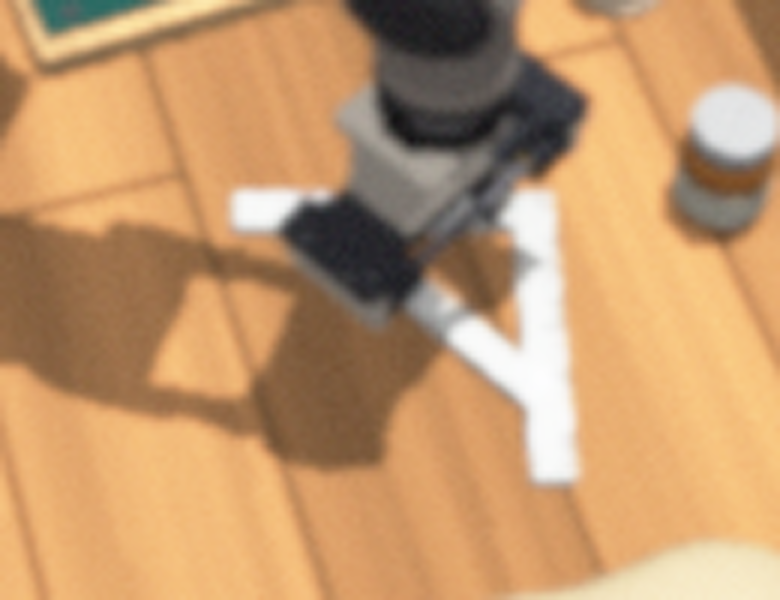

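>>> send_rows(
  commands=[
    [[0,0,0,0,0.05]],
  ],
)

```text
time: 7.73
tool_pos: [530.9, -310.8, 12.1]
tcp_rot: [-1.291, 1.566, -0.789]
contact_force: [0.1, -0.4, -0.7]
grip_width: 88.8
```

```bash
python3 settle.py 10|tail -1;python3 go.py 531 -311 2.5 28.7;python3 - <<'E'
from h import *
im,K,T=cam('side'); a=im[220:320,270:400]
cv2.imwrite(f'pics/s4c.png',cv2.resize(a,None,fx=6,fy=6,interpolation=cv2.INTER_CUBIC))
E
```

```text
[ 530.86 -310.83   12.09] [ 0.0035 -0.0035 -1.    ] [-0.6 -0.4  0.1] [-0.0008 -0.0004 -0.0006  0.0005  0.     -0.0006]
t 8.23 pos [ 530.9 -310.8   12.1] zyaw 28.73 F [-0.1  0.2  0.1] Mo [-0.02  0.01 -0.  ] w 51.8
q [-0.654  0.679  1.477 -0.001  0.981 -1.155] toolx [ 0.0035 -0.0035 -1.    ]
dtool m [ 0.0096 -0.0002  0.    ] z world [0.8769 0.4807 0.0014] y world [-0.4807  0.8769 -0.0048]
turn about tool x (tool x down => minus) 0.031619236133309414 full 0.031619236133309414
```

View pics/s4c.png

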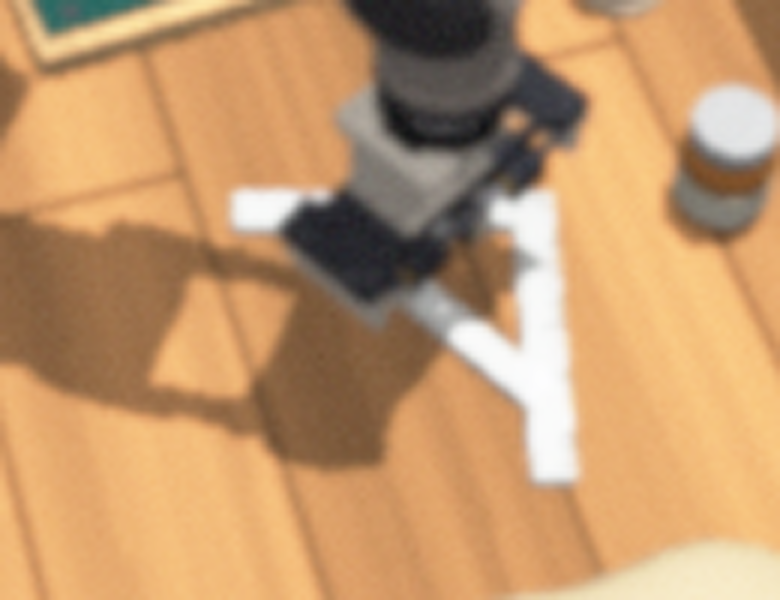

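>>> send_rows(
  commands=[
    [[0.01,0,0,0,0.05]],
  ],
)

```text
time: 8.37
tool_pos: [532.1, -311.7, 3.6]
tcp_rot: [-1.227, 1.562, -0.726]
contact_force: [0.4, 0.4, -0.0]
grip_width: 50.6
```

```bash
python3 settle.py 12|tail -1
```

```text
[ 531.03 -310.93    2.29] [ 0.0038 -0.0038 -1.    ] [0.5 0.3 0.3] [ 0.0024  0.0003  0.0004 -0.0008 -0.0015  0.0016]
```

>>> send_rows(
  commands=[
    [[0,0,0,0,0.012]],
  ],
)

```text
time: 9.05
tool_pos: [531.0, -310.9, 2.4]
tcp_rot: [-1.273, 1.565, -0.772]
contact_force: [-0.8, -0.2, -0.3]
grip_width: 46.5
```

```bash
python3 settle.py 12|tail -2;python3 go.py 531 -311 2.5 28.7
```

```text
[ 530.99 -310.88    2.25] [ 0.0038 -0.0037 -1.    ] [-0.6 -0.1  0.9] [-0.0004  0.0008  0.     -0.0011 -0.0008  0.0008]
[ 531.   -310.92    2.26] [ 0.0038 -0.0037 -1.    ] [-0.4 -0.4 -0.3] [-0.0004  0.0007 -0.0017 -0.0003 -0.      0.002 ]
t 9.65 pos [ 531.  -310.9    2.3] zyaw 28.74 F [ 0.4 -0.6 -0.3] Mo [-0.   -0.06  0.01] w 12.3
q [-0.654  0.691  1.484 -0.001  0.961 -1.155] toolx [ 0.0037 -0.0037 -1.    ]
dtool m [-0.0002 -0.0001 -0.    ] z world [0.8768 0.4808 0.0015] y world [-0.4808  0.8768 -0.0051]
turn about tool x (tool x down => minus) 0.036574526705962285 full 0.036574526705976496
```

Run:
```python
from h import *
for n,(r0,r1,c0,c1) in(('side',(220,320,270,400)),('top',(160,260,350,460))):
    im,K,T=cam(n); a=im[r0:r1,c0:c1]
    cv2.imwrite(f'pics/{n}5c.png',cv2.resize(a,None,fx=6,fy=6,interpolation=cv2.INTER_CUBIC))
```

```text
(no output)
```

View pics/side5c.png

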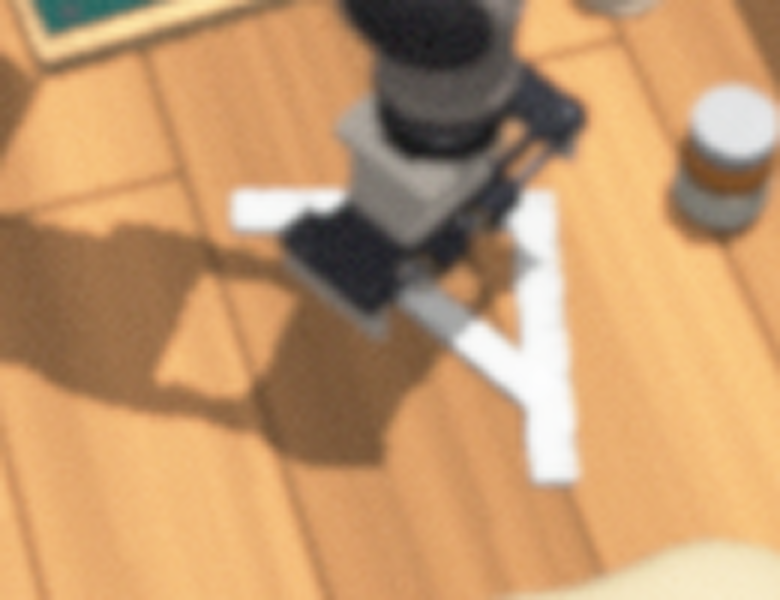

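View pics/top5c.png

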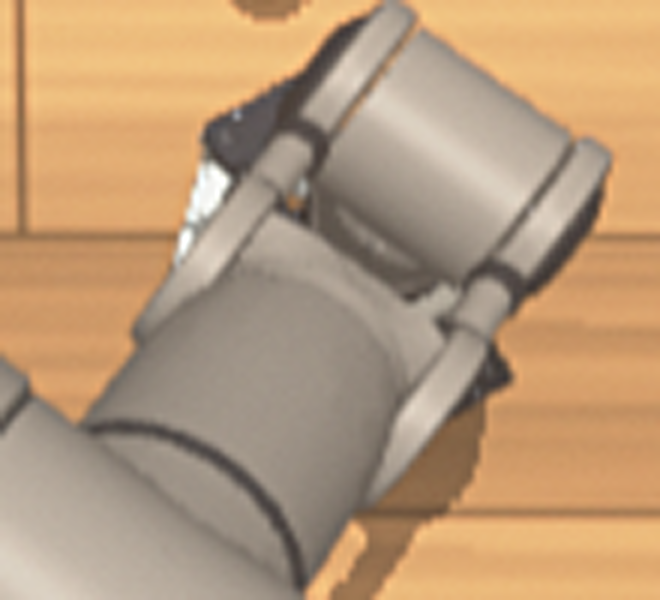

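Run:
```python
from h import *
im,K,T=cam('side'); s=6; off=np.array([270,180])
a=cv2.resize(im[180:320,270:400],None,fx=s,fy=s,interpolation=cv2.INTER_CUBIC)
o,M=st(False); t=o['tool_pos']
P=lambda p:tuple(int(v) for v in ((proj([p],K,T)[0]-off+.5)*s-.5))
def poly(pts,c): cv2.polylines(a,[np.array([P(p) for p in pts],np.int32)],True,c,1)
q=[531.094,-311.18,-.285]
poly(place(q,[(80,80,10),(80,-120,10),(55,-120,10),(55,55,10),(-120,55,10),(-120,80,10)]),(0,0,255))
poly(place(q,[(63-0,-48,10),(-48,63,10),(-63,48,10),(48,-63,10)]),(0,255,255))
X,Y,Z=-M[:,0],M[:,1],M[:,2]
g=lambda x,y,z:t+X*x+Y*y+Z*z
for x in(66,130): poly([g(x,37.5,95),g(x,-37.5,95),g(x,-37.5,-95),g(x,37.5,-95)],(255,0,0))
for x in(66,130): poly([g(x,95,37.5),g(x,95,-37.5),g(x,-95,-37.5),g(x,-95,37.5)],(0,255,0))
cv2.circle(a,P(t),4,(255,0,255),-1)
for z in(-6,6): cv2.line(a,P(g(0,0,z)),P(g(66,0,z)),(255,0,255),1)
cv2.imwrite('pics/ov.png',cv2.resize(a,None,fx=.7,fy=.7)); print(o['grip_width'])
```

```text
11.660627827990146
```

View pics/ov.png

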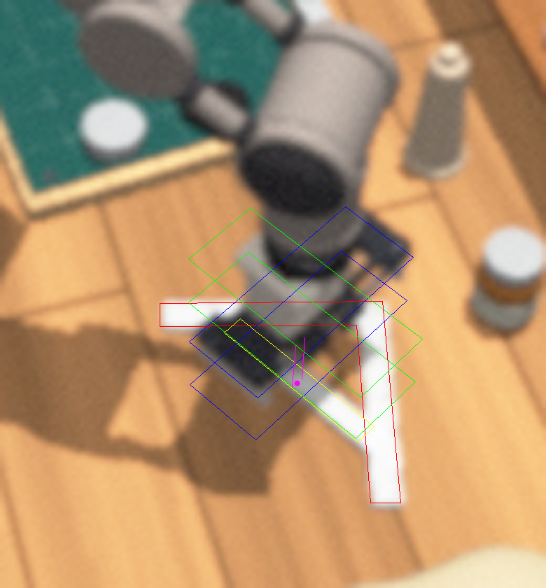

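Run:
```python
from h import *
ims=[cam('side')[0].astype(np.float32) for i in range(3)]
im=np.mean(ims,0); a=im[235:290,305:375]
a=np.clip(255*(a/255)**.55,0,255).astype(np.uint8)
cv2.imwrite('pics/s6.png',cv2.resize(a,None,fx=10,fy=10,interpolation=cv2.INTER_CUBIC))
```

```text
(no output)
```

View pics/s6.png

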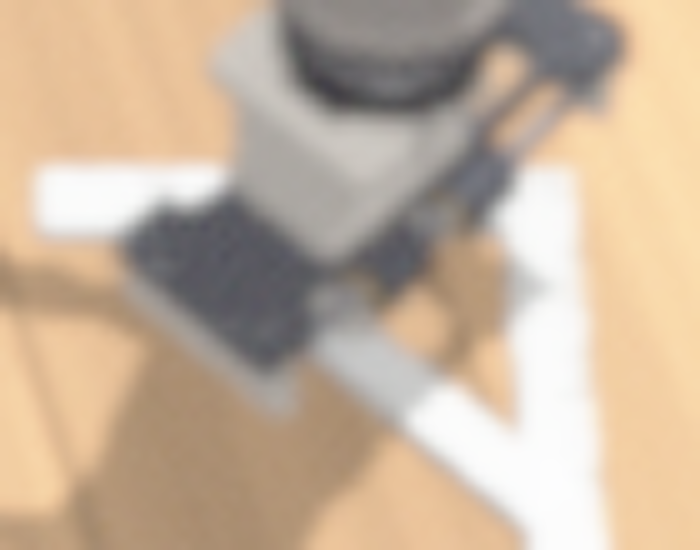

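Run:
```python
from h import *
np.set_printoptions(precision=1,suppress=True)
o,M=st(False); t=o['tool_pos']; X,Y,Z=-M[:,0],M[:,1],M[:,2]
g=lambda x,y,z:t+X*x+Y*y+Z*z
import pickle; C=pickle.load(open('cam.pkl','rb'))
for n in C:
  for x in(66,100,130): print(n,x,proj([g(x,37.5,95),g(x,-37.5,95),g(x,-37.5,-95),g(x,37.5,-95)],*C[n]).tolist())
im,K,T=cam('top'); a=np.clip(255*(im[160:250,360:460]/255.)**.55,0,255).astype(np.uint8)
cv2.imwrite('pics/t6.png',cv2.resize(a,None,fx=6.5,fy=6.5,interpolation=cv2.INTER_CUBIC))
```

```text
top 66 [[379.61849015683646, 186.32025973573226], [399.81380545811567, 175.41282669783863], [430.474309669125, 226.7478533736526], [409.9684157648995, 238.12289674852303]]
top 100 [[380.8163349684419, 183.8890550793321], [401.4301859208347, 172.76341020207218], [432.784851380002, 225.14039126116168], [411.8474176571256, 236.75334893010816]]
top 130 [[381.9159852893242, 181.65715078368459], [402.9138039607065, 170.33160519148626], [434.9074936148148, 223.66365229783895], [413.57392797370994, 235.49494762283348]]
side 66 [[350.8411663477996, 239.37344476330554], [366.43917425647726, 251.1427084796031], [330.4886261294831, 284.28209182519197], [314.78343550823496, 271.0933071654982]]
side 100 [[351.3885798079844, 233.86113183777132], [367.2570518313113, 245.70530306435936], [330.7240533830798, 279.0985674479091], [314.74374235562806, 265.80032854419227]]
side 130 [[351.88655395979316, 228.8466600477084], [368.0015578453489, 240.7556857170066], [330.93876425014264, 274.3711665353767], [314.70756899851403, 260.9767054935985]]
```

View pics/t6.png

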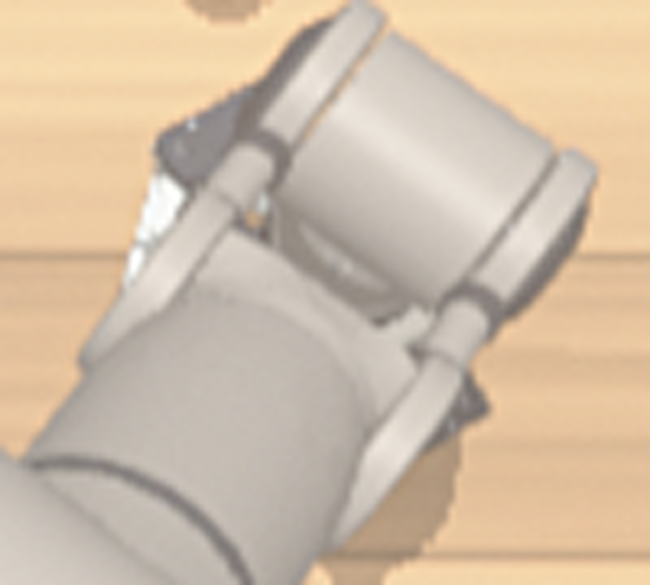

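Run:
```python
from h import *
import pickle; C=pickle.load(open('cam.pkl','rb')); K,T=C['side']
t=np.array([148.4,503.3,187.8]); print(proj([t,t+[0,0,66],t+[0,0,130],t-[0,0,188]],K,T))
im=cv2.imread('pics/side0.png'); a=np.clip(255*(im[70:170,140:260]/255.)**.6,0,255).astype(np.uint8)
a=cv2.resize(a,None,fx=6,fy=6,interpolation=cv2.INTER_CUBIC)
Z=np.array([.2829,.9591,0]);Y=np.array([-.9591,.2829,0])
P=lambda p:tuple(int(v) for v in ((proj([p],K,T)[0]-[140,70]+.5)*6))
for x in(0,66,100,130):
  cv2.polylines(a,[np.array([P(t+[0,0,x]+s*Y*37.5+u*Z*(95 if x else 46)) for s,u in((1,1),(1,-1),(-1,-1),(-1,1))],np.int32)],True,(255,0,x*2),1)
cv2.imwrite('pics/s0c.png',a)
```

```text
[[197.16820972 114.96233927]
 [193.97624721 102.36983085]
 [190.71047066  89.48612102]
 [205.39791645 147.42909005]]
```

View pics/s0c.png

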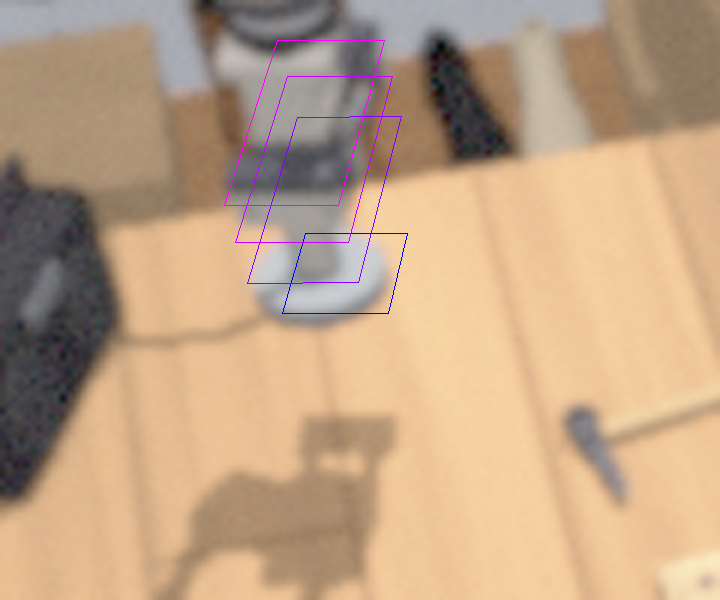

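>>> send_rows(
  commands=[
    [[0,0,0,0,0.055]],
  ],
)

```text
time: 10.08
tool_pos: [531.0, -310.9, 2.2]
tcp_rot: [-1.277, 1.566, -0.776]
contact_force: [-0.1, 0.1, 0.6]
grip_width: 15.7
```

```bash
python3 settle.py 10|tail -1
```

```text
[ 531.   -310.88    2.27] [ 0.0038 -0.0037 -1.    ] [ 0.1  0.4 -0.2] [ 0.0005  0.0012 -0.0013 -0.     -0.0019 -0.0013]
```

>>> send_rows(
  commands=[
    [[0.008,0,0,0,0.055]],
  ],
)

```text
time: 10.67
tool_pos: [532.0, -311.7, -4.5]
tcp_rot: [-1.234, 1.562, -0.732]
contact_force: [0.9, 0.3, 0.6]
grip_width: 54.5
```

```bash
python3 settle.py 10|tail -1;python3 go.py 531 -311 0 28.7;python3 - <<'E'
from h import *
im=cam('side')[0]; a=im[235:290,305:375]
a=np.clip(255*(a/255)**.55,0,255).astype(np.uint8)
cv2.imwrite('pics/s7.png',cv2.resize(a,None,fx=10,fy=10,interpolation=cv2.INTER_CUBIC))
E
```

```text
[ 531.13 -311.03   -5.61] [ 0.004  -0.0039 -1.    ] [-0.1 -0.9  0.6] [-0.0009  0.     -0.0017  0.     -0.0007 -0.0003]
t 11.17 pos [ 531.1 -311.    -5.6] zyaw 28.74 F [-0.9 -0.2 -0.1] Mo [-0.09 -0.    0.02] w 55.2
q [-0.654  0.702  1.489 -0.001  0.945 -1.155] toolx [ 0.0041 -0.0039 -1.    ]
dtool m [-0.0056  0.     -0.0001] z world [0.8768 0.4808 0.0017] y world [-0.4808  0.8768 -0.0054]
turn about tool x (tool x down => minus) 0.03926076009514645 full 0.03926076009514645
```

View pics/s7.png

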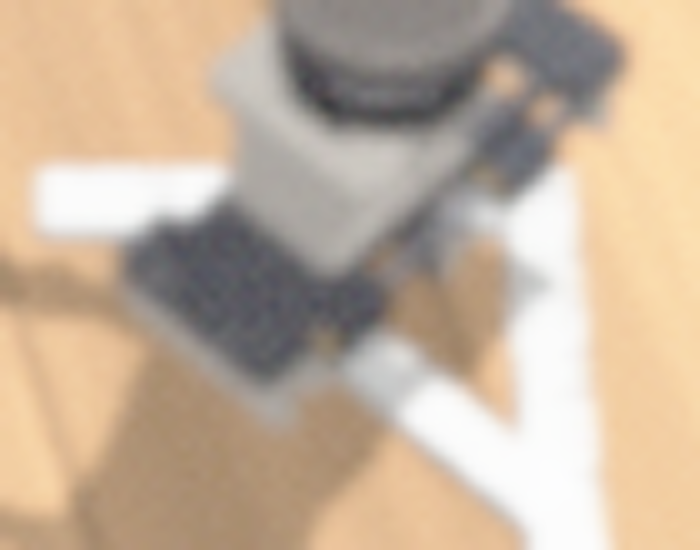

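Run:
```python
from h import *
import pickle; K,T=pickle.load(open('cam.pkl','rb'))['side']
o,M=st(False); t=o['tool_pos']; X,Y,Z=-M[:,0],M[:,1],M[:,2]
for x in(0,20,40,60): print(x,((proj([t+X*x+Z*z+Y*y for z,y in((27.5,-9.5),(46,-9.5),(46,9.5))],K,T)-[305,235]+.5)*10).round().tolist(), (t+X*x)[2])
```

```text
0 [[427.0, 345.0], [460.0, 314.0], [422.0, 284.0]] -5.63024060481701
20 [[429.0, 316.0], [463.0, 285.0], [424.0, 254.0]] 14.369455601849914
40 [[432.0, 286.0], [466.0, 255.0], [427.0, 224.0]] 34.36915180851684
60 [[435.0, 255.0], [469.0, 224.0], [430.0, 194.0]] 54.36884801518376
```

>>> send_rows(
  commands=[
    [[0.02,0,0,0,0.055]],
  ],
)

```text
time: 11.3
tool_pos: [533.7, -312.9, -22.2]
tcp_rot: [-1.204, 1.558, -0.703]
contact_force: [0.9, -1.2, 0.7]
grip_width: 54.8
```

```bash
python3 settle.py 10|tail -1;python3 go.py 531 -311 0 28.7;python3 - <<'E'
from h import *
im=cam('side')[0]; a=im[235:290,305:375]
a=np.clip(255*(a/255)**.55,0,255).astype(np.uint8)
cv2.imwrite('pics/s8.png',cv2.resize(a,None,fx=10,fy=10,interpolation=cv2.INTER_CUBIC))
E
```

```text
[ 531.55 -311.36  -24.88] [ 0.0049 -0.0046 -1.    ] [ 0.5  0.  -0.5] [-0.001   0.0011  0.0001 -0.0001 -0.0021 -0.0008]
t 11.8 pos [ 531.5 -311.3  -25. ] zyaw 28.74 F [-0.2  0.1  0.3] Mo [-0.1  -0.02 -0.03] w 55.3
q [-0.654  0.729  1.5   -0.001  0.906 -1.155] toolx [ 0.0047 -0.0044 -1.    ]
dtool m [-0.025   0.0003 -0.0002] z world [0.8769 0.4808 0.002 ] y world [-0.4807  0.8768 -0.0062]
turn about tool x (tool x down => minus) 0.03507682175973059 full 0.03507682175973059
```

View pics/s8.png

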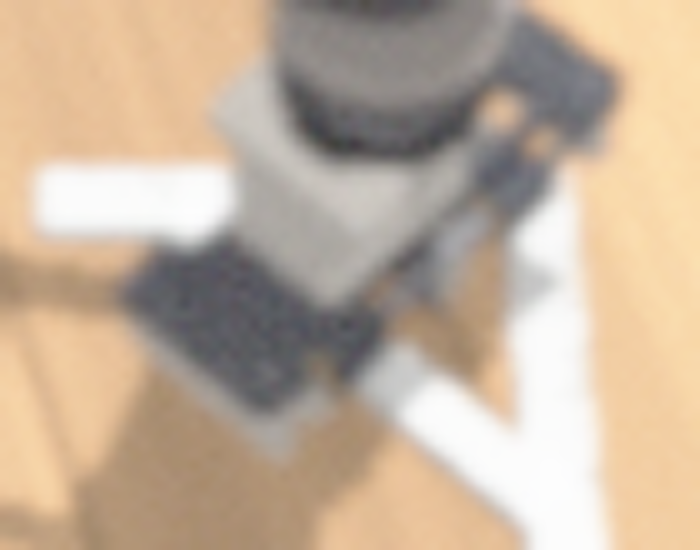

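>>> send_rows(
  commands=[
    [[0.012,0,0,0,0.055]],
  ],
)

```text
time: 11.93
tool_pos: [533.0, -312.4, -35.1]
tcp_rot: [-1.212, 1.56, -0.711]
contact_force: [0.4, 0.1, -0.3]
grip_width: 55.2
```

```bash
python3 settle.py 10|tail -1
```

```text
[ 531.25 -311.12  -37.31] [ 0.0041 -0.0039 -1.    ] [-0.2 -0.2 -0.4] [-0.0006 -0.0022 -0.0013  0.0005 -0.0003 -0.0005]
```

>>> send_rows(
  commands=[
    [[0.005,0,0,0,0.055]],
  ],
)

```text
time: 12.52
tool_pos: [531.9, -311.6, -38.7]
tcp_rot: [-1.266, 1.563, -0.764]
contact_force: [-17.7, 11.3, 68.8]
grip_width: 55.0
```

```bash
python3 settle.py 8|tail -1;python3 go.py 531 -311 0 28.7;python3 - <<'E'
from h import *
im=cam('side')[0]; a=im[235:290,305:375]
a=np.clip(255*(a/255)**.55,0,255).astype(np.uint8)
cv2.imwrite('pics/s9.png',cv2.resize(a,None,fx=10,fy=10,interpolation=cv2.INTER_CUBIC))
E
```

```text
[ 531.85 -311.6   -38.37] [ 0.006  -0.0058 -1.    ] [-7.7  5.  27.9] [-0.0003  0.0008  0.002   0.0008  0.0002  0.0004]
t 12.92 pos [ 531.9 -311.6  -38.4] zyaw 28.75 F [-7.7  5.  27.9] Mo [ 0.75  1.57 -0.09] w 55.0
q [-0.654  0.747  1.508 -0.001  0.878 -1.155] toolx [ 0.006  -0.0058 -1.    ]
dtool m [-0.0384  0.0006 -0.0004] z world [0.8767 0.4811 0.0025] y world [-0.481   0.8767 -0.0079]
turn about tool x (tool x down => minus) 0.0549684043255354 full 0.0549684043255354
```

View pics/s9.png

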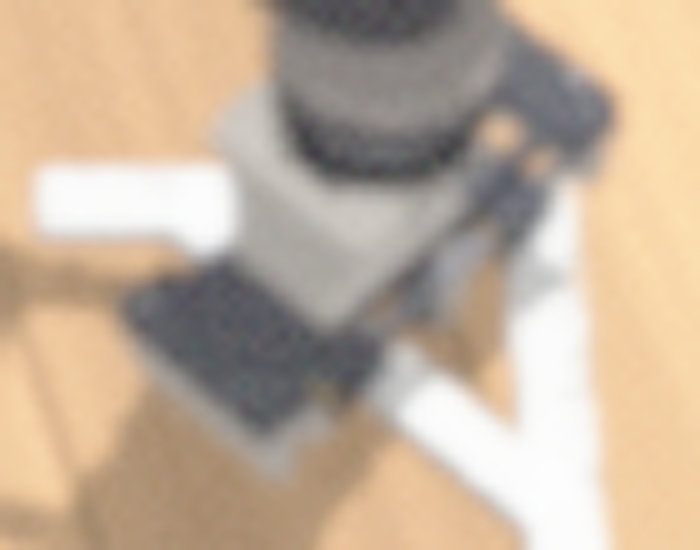

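>>> send_rows(
  commands=[
    [[-0.002,0,0,0,0.055]],
  ],
)

```text
time: 13.05
tool_pos: [531.9, -311.6, -35.1]
tcp_rot: [-1.267, 1.562, -0.765]
contact_force: [0.5, -0.8, -1.0]
grip_width: 55.1
```

```bash
python3 settle.py 6|tail -1
```

```text
[ 531.52 -311.32  -37.12] [ 0.0051 -0.0051 -1.    ] [ 0.4 -0.1 -0.6] [-0.      0.0022  0.0001 -0.0006  0.0009 -0.001 ]
```

>>> send_rows(
  commands=[
    [[0,0,0,0,0.01]],
  ],
)

```text
time: 13.43
tool_pos: [531.2, -311.1, -37.8]
tcp_rot: [-1.305, 1.565, -0.803]
contact_force: [-0.6, -0.4, -0.3]
grip_width: 51.7
```

```bash
python3 settle.py 10|tail -2;python3 go.py 531 -311 0 28.7
```

```text
[ 531.48 -311.31  -37.24] [ 0.005  -0.0049 -1.    ] [-0.4 -0.2  0.2] [ 0.0011 -0.0014 -0.002   0.0004  0.      0.0001]
[ 531.55 -311.3   -37.19] [ 0.0051 -0.005  -1.    ] [-0.  -0.1 -1.4] [ 0.0015  0.0005 -0.0016 -0.0012  0.0006 -0.0025]
t 13.93 pos [ 531.5 -311.3  -37.2] zyaw 28.75 F [ 0.9  0.8 -0.5] Mo [-0.03 -0.08 -0.04] w 21.7
q [-0.654  0.746  1.507 -0.001  0.881 -1.155] toolx [ 0.0051 -0.005  -1.    ]
dtool m [-0.0372  0.0003 -0.0003] z world [0.8767 0.481  0.0021] y world [-0.481   0.8767 -0.0069]
turn about tool x (tool x down => minus) 0.05184959655396426 full 0.05184959655397847
```

>>> send_rows(
  commands=[
    [[-0.04,0,0,0,0.01],[-0.04,0,0,0,0.01]],
  ],
)

```text
time: 14.1
tool_pos: [525.1, -306.6, 33.9]
tcp_rot: [2.058, 1.556, 2.56]
contact_force: [0.5, 0.3, -3.6]
grip_width: 21.6
```

```bash
python3 settle.py 10|tail -1
python3 - <<'E'
from h import *
print(place([510.567,134.21,.08],[(60,2,0),(20,2,0),(70,30,0)]))
E
python3 go.py 510 134 60 49.66;python3 - <<'E'
from h import *
for n in('side',):
    im=cam(n)[0]; a=im[200:310,270:400]
    cv2.imwrite('pics/s10.png',cv2.resize(a,None,fx=6,fy=5.4,interpolation=cv2.INTER_CUBIC))
E
```

```text
[ 525.65 -306.92   33.36] [-0.0104  0.0067 -0.9999] [ 1.  -0.4 -3.6] [-0.0012 -0.005  -0.0092  0.0007  0.0006  0.0001]
[[570.21527299 140.99848505   0.        ]
 [530.34320474 137.80189729   0.        ]
 [577.94567862 169.70807977   0.        ]]
t 14.6 pos [ 525.8 -307.    33.6] zyaw 28.75 F [ 0.2 -0.6 -1.8] Mo [-0.07  0.08 -0.08] w 21.3
q [-0.654  0.651  1.46  -0.001  1.042 -1.155] toolx [-0.01    0.0064 -0.9999]
dtool m [-0.0234  0.3946  0.1981] z world [ 0.8767  0.4809 -0.0057] y world [-0.4808  0.8767  0.0104]
turn about tool x (tool x down => minus) -20.914392617237496 full -20.914392617237496
```

View pics/s10.png

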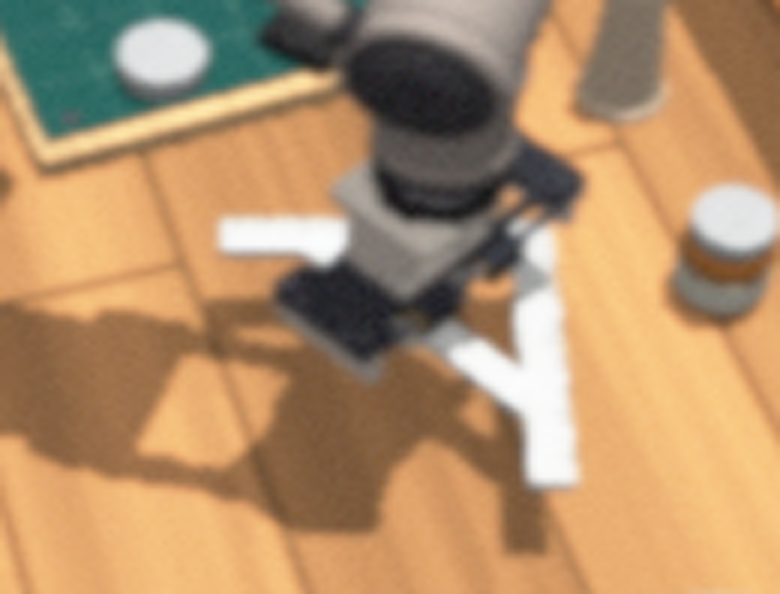

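>>> send_rows(
  commands=[
    [[-0.004,0.02,0.011,0,0.01],[-0.004,0.033,0.018,0,0.01],[-0.004,0.033,0.018,0,0.01],[0,0.033,0.018,0,0.01],[0,0.033,0.018,0,0.01],[0,0.033,0.018,0,0.01],[0,0.033,0.018,0,0.01],[0,0.033,0.018,0,0.01],[0,0.033,0.018,0,0.01],[0,0.02,0.011,0,0.01]],
  ],
)

```text
time: 15.48
tool_pos: [525.3, 46.3, 43.8]
tcp_rot: [2.232, 1.559, 2.722]
contact_force: [0.8, -0.1, -2.8]
grip_width: 21.3
```

```bash
python3 settle.py 8|tail -1; python3 go.py 530 138 50 49.66
```

```text
[526.06  41.54  43.89] [-0.0104  0.0039 -0.9999] [-1.2  0.3 -3.6] [-0.0027 -0.0031  0.0011  0.001  -0.0003  0.0016]
t 15.88 pos [526.1  41.5  43.9] zyaw 27.85 F [-1.2  0.3 -3.6] Mo [-0.06  0.06 -0.03] w 21.7
q [-0.069  0.513  1.696  0.004  0.943 -0.557] toolx [-0.0104  0.0039 -0.9999]
dtool m [-0.0058  0.0835  0.0485] z world [ 0.8842  0.4671 -0.0074] y world [-0.467   0.8842  0.0083]
turn about tool x (tool x down => minus) -21.814065175455084 full -21.814065175455084
```

>>> send_rows(
  commands=[
    [[0,0,0,-5.5,0.01],[0,0,0,-5.5,0.01],[0,0,0,-5.5,0.01],[0,0,0,-5.0,0.01]],
  ],
)

```text
time: 16.22
tool_pos: [526.5, 36.7, 43.7]
tcp_rot: [1.933, 1.56, 2.8]
contact_force: [1.0, -0.1, -4.0]
grip_width: 21.6
```

```bash
python3 settle.py 8|tail -1; python3 go.py 530 138 50 49.66
```

```text
[526.42  37.84  43.74] [-0.0104  0.0038 -0.9999] [-1.  -0.3 -3.4] [ 0.005   0.0004 -0.0015 -0.0008  0.0013 -0.0071]
t 16.62 pos [526.4  37.8  43.7] zyaw 49.42 F [-1.  -0.3 -3.4] Mo [-0.07  0.1   0.02] w 21.5
q [-0.076  0.514  1.695  0.004  0.943 -0.94 ] toolx [-0.0104  0.0038 -0.9999]
dtool m [-0.0059  0.0625  0.0784] z world [ 0.6505  0.7595 -0.0039] y world [-0.7595  0.6505  0.0104]
turn about tool x (tool x down => minus) -0.23714894588592017 full -0.23714894588590596
```

>>> send_rows(
  commands=[
    [[0,0.021,0.026,-0.2,0.01],[0,0.021,0.026,0,0.01],[0,0.02,0.025,0,0.01]],
  ],
)

```text
time: 16.87
tool_pos: [530.6, 133.1, 44.1]
tcp_rot: [2.099, 1.561, 2.953]
contact_force: [1.0, 0.6, -2.6]
grip_width: 22.0
```

```bash
python3 settle.py 10|tail -1; python3 go.py 567 141 -8 49.66
python3 - <<'E'
from h import *
for n,r in(('top',(150,285,195,340)),('side',(110,250,230,400))):
    im=cam(n)[0]; a=im[r[0]:r[1],r[2]:r[3]]
    cv2.imwrite(f'pics/{n}11.png',cv2.resize(a,None,fx=4.3,fy=4.3,interpolation=cv2.INTER_CUBIC))
E
```

```text
[530.55 131.56  44.07] [-0.01    0.0018 -0.9999] [ 1.  -0.5 -2.4] [ 0.0021  0.002  -0.0013  0.0017 -0.0013  0.0011]
t 17.37 pos [530.6 131.6  44.1] zyaw 48.99 F [ 0.2  0.5 -3.1] Mo [-0.04  0.03  0.04] w 21.3
q [ 0.101  0.541  1.642  0.003  0.968 -0.756] toolx [-0.0099  0.0019 -0.9999]
dtool m [ 0.0517 -0.0218  0.0312] z world [ 0.6562  0.7546 -0.0051] y world [-0.7545  0.6562  0.0087]
turn about tool x (tool x down => minus) -0.6724602487170159 full -0.6724602487170159
```

View pics/top11.png

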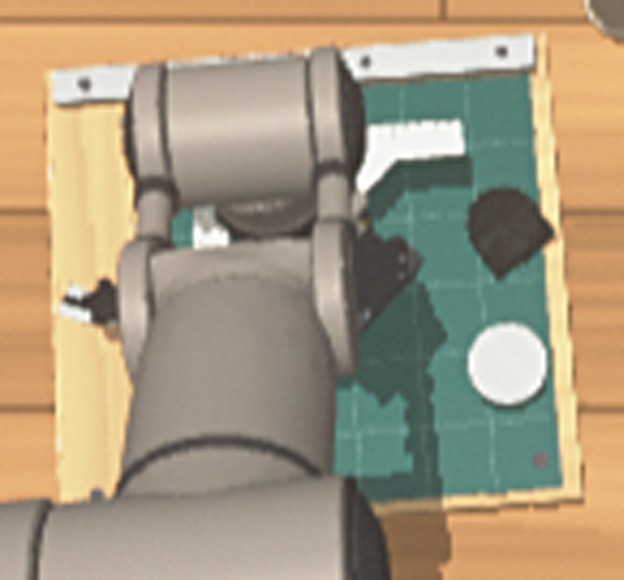

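View pics/side11.png

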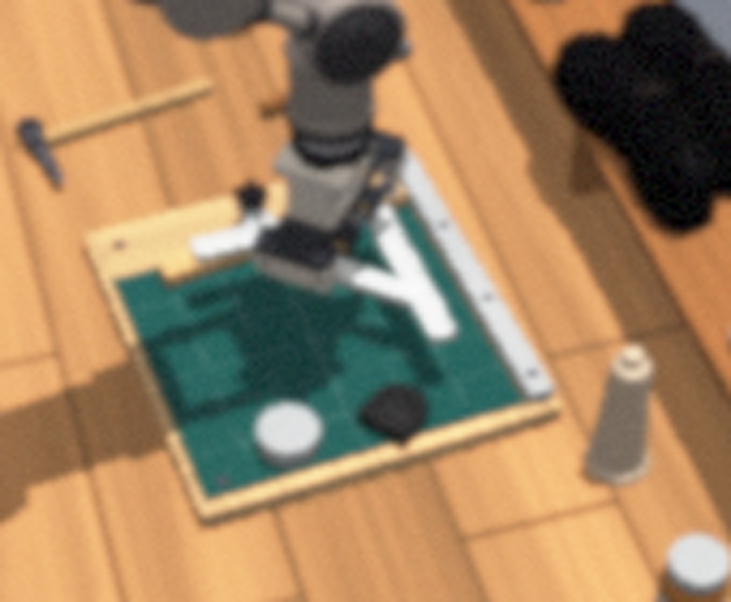

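>>> send_rows(
  commands=[
    [[0.024,-0.012,0.016,-0.4,0.01],[0.024,-0.011,0.016,-0.3,0.01]],
  ],
)

```text
time: 17.63
tool_pos: [570.2, 140.5, -0.1]
tcp_rot: [1.577, 1.567, 2.444]
contact_force: [-0.3, -0.6, -3.3]
grip_width: 21.6
```

```bash
python3 settle.py 12|tail -1; python3 go.py 570 141 -13 49.66
```

```text
[5.6911e+02 1.4087e+02 1.6000e-01] [-0.0045  0.0025 -1.    ] [ 0.2  0.1 -3.1] [ 0.0023  0.006  -0.002   0.0001 -0.0017  0.0013]
t 18.23 pos [569.1 140.9   0. ] zyaw 49.68 F [-0.6 -0.3 -3.1] Mo [-0.09  0.03  0.03] w 21.7
q [ 0.11   0.657  1.566  0.004  0.924 -0.759] toolx [-0.0046  0.0024 -1.    ]
dtool m [ 0.013  -0.0007  0.0007] z world [ 0.6471  0.7624 -0.0011] y world [-0.7624  0.6471  0.0051]
turn about tool x (tool x down => minus) 0.0199554100850321 full 0.0199554100850321
```

>>> send_rows(
  commands=[
    [[0.006,0,0,0,0.01],[0.005,0,0,0,0.01]],
  ],
)

```text
time: 18.4
tool_pos: [570.0, 141.0, -9.9]
tcp_rot: [1.171, 1.568, 2.038]
contact_force: [0.9, -0.9, -3.6]
grip_width: 21.4
```

```bash
python3 settle.py 8|tail -1; python3 go.py 570 141 -13 49.66;  python3 - <<'E'
from h import *
for n,r in(('side',(120,230,240,370)),):
    im=cam(n)[0]; a=im[r[0]:r[1],r[2]:r[3]]
    cv2.imwrite(f'pics/{n}12.png',cv2.resize(a,None,fx=5.4,fy=5.4,interpolation=cv2.INTER_CUBIC))
E
```

```text
[570.09 141.04  -9.68] [-0.0018  0.0028 -1.    ] [-0.   0.1 -2.2] [ 0.0002  0.0018 -0.0002  0.0004 -0.0015 -0.0024]
t 18.8 pos [570.1 141.   -9.7] zyaw 49.68 F [-0.   0.1 -2.2] Mo [-0.08  0.   -0.03] w 21.8
q [ 0.11   0.67   1.572  0.004  0.9   -0.759] toolx [-0.0018  0.0028 -1.    ]
dtool m [ 0.0033  0.     -0.0001] z world [0.6471 0.7624 0.001 ] y world [-0.7624  0.6471  0.0032]
turn about tool x (tool x down => minus) 0.018393878820134546 full 0.018393878820120335
```

View pics/side12.png

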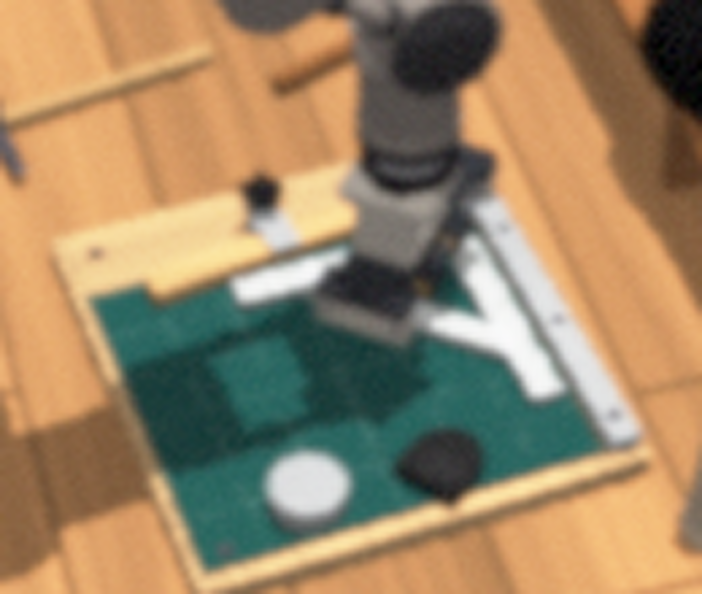

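The square is now a few mm above the board. It's clear of the fence (left leg end at about (235,290)) and of the rail, so I'll lower it to contact.

>>> send_rows(
  commands=[
    [[0.003,0,0,0,0.01]],
  ],
)

```text
time: 18.93
tool_pos: [570.6, 141.1, -12.1]
tcp_rot: [0.832, 1.568, 1.699]
contact_force: [-0.6, 0.6, -2.0]
grip_width: 21.7
```

```bash
python3 settle.py 6|tail -1
```

```text
[570.15 141.03 -12.6 ] [-0.0016  0.0028 -1.    ] [-0.6 -0.1 -3.8] [-0.0009 -0.0012 -0.0009 -0.0003  0.0007  0.0012]
```

>>> send_rows(
  commands=[
    [[0.0015,0,0,0,0.01]],
  ],
)

```text
time: 19.32
tool_pos: [570.3, 141.1, -13.3]
tcp_rot: [1.094, 1.568, 1.961]
contact_force: [-7.2, -1.3, 19.9]
grip_width: 21.7
```

```bash
python3 settle.py 6|tail -1; python3 go.py 570 141 -13 49.66
```

```text
[570.34 141.11 -13.26] [-9.0e-04  2.9e-03 -1.0e+00] [-2.9 -0.4  6. ] [-0.0008  0.0016 -0.0004  0.0003 -0.0018  0.0009]
t 19.62 pos [570.3 141.1 -13.3] zyaw 49.68 F [-2.9 -0.4  6. ] Mo [-0.2   0.44  0.  ] w 21.8
q [ 0.11   0.675  1.575  0.004  0.892 -0.759] toolx [-0.0009  0.0029 -1.    ]
dtool m [-0.0003  0.0002 -0.0003] z world [0.647  0.7625 0.0016] y world [-0.7625  0.647   0.0025]
turn about tool x (tool x down => minus) 0.021075448274842756 full 0.021075448274842756
```

>>> send_rows(
  commands=[
    [[0,-0.004,0.004,0,0.01],[0,-0.002,0.002,0,0.01]],
  ],
)

```text
time: 19.78
tool_pos: [578.4, 141.8, -12.8]
tcp_rot: [1.17, 1.568, 2.037]
contact_force: [0.7, 0.6, -2.8]
grip_width: 21.4
```

```bash
python3 settle.py 6|tail -1;python3 go.py 570 141 -13 49.66
```

```text
[577.83 141.78 -13.12] [-0.0021  0.0027 -1.    ] [ 1.5  0.5 -2. ] [ 0.     -0.0011  0.0004 -0.0009  0.0034  0.0003]
t 20.08 pos [577.8 141.8 -13.1] zyaw 49.69 F [ 1.5  0.5 -2. ] Mo [-0.14 -0.21 -0.02] w 21.6
q [ 0.11   0.686  1.55   0.004  0.907 -0.76 ] toolx [-0.0021  0.0027 -1.    ]
dtool m [-0.0001  0.0055 -0.0057] z world [0.6469 0.7626 0.0007] y world [-0.7626  0.6469  0.0034]
turn about tool x (tool x down => minus) 0.03238346897481392 full 0.03238346897481392
```

>>> send_rows(
  commands=[
    [[0,-0.003,0.003,0,0.01]],
  ],
)

```text
time: 20.17
tool_pos: [580.6, 142.0, -13.2]
tcp_rot: [1.84, 1.565, 2.707]
contact_force: [-9.8, -5.1, 1.8]
grip_width: 21.3
```

```bash
python3 settle.py 6|tail -1; python3 go.py 570 141 -13 49.66
```

```text
[580.52 141.97 -13.21] [-0.0056  0.0023 -1.    ] [-4.7 -0.6  3. ] [ 0.0006 -0.0005  0.0003 -0.0005 -0.0009  0.0013]
t 20.47 pos [580.5 142.  -13.2] zyaw 49.69 F [-4.7 -0.6  3. ] Mo [-0.21  0.85 -0.01] w 21.6
q [ 0.11   0.692  1.538  0.004  0.917 -0.76 ] toolx [-0.0056  0.0023 -1.    ]
dtool m [-0.0002  0.0074 -0.0075] z world [ 0.6469  0.7626 -0.0018] y world [-0.7626  0.6469  0.0058]
turn about tool x (tool x down => minus) 0.03184691230970316 full 0.03184691230970316
```

>>> send_rows(
  commands=[
    [[0,0.0014,0.0042,0,0.01],[0,0.0014,0.0042,0,0.01],[0,0.0014,0.0042,0,0.01]],
  ],
)

```text
time: 20.72
tool_pos: [579.3, 147.4, -13.3]
tcp_rot: [2.654, 1.549, -2.761]
contact_force: [-8.0, -12.1, 6.6]
grip_width: 21.7
```

```bash
python3 settle.py 6|tail -1;python3 go.py 577.9 169.7 -13 49.66
```

```text
[579.32 147.84 -13.36] [-0.0204 -0.0074 -0.9998] [-8.1 -8.7  6.1] [-0.0001  0.0007  0.0006  0.0001 -0.0006  0.0002]
t 21.02 pos [579.3 147.8 -13.4] zyaw 49.74 F [-8.1 -8.7  6.1] Mo [-1.33  1.03  0.03] w 21.5
q [ 0.125  0.701  1.519 -0.006  0.943 -0.74 ] toolx [-0.0204 -0.0074 -0.9998]
dtool m [-0.0005  0.0152  0.0158] z world [ 0.6462  0.763  -0.0188] y world [-0.7629  0.6464  0.0108]
turn about tool x (tool x down => minus) 0.07695357536067604 full 0.07695357536067604
```

>>> send_rows(
  commands=[
    [[-0.036,0.003,-0.005,0,0.01]],
  ],
)

```text
time: 21.1
tool_pos: [569.7, 145.1, 16.4]
tcp_rot: [2.543, 1.535, -2.873]
contact_force: [0.1, -0.2, -3.6]
grip_width: 21.4
```

```bash
python3 settle.py 8|tail -1;python3 go.py 577.9 169.7 -13 49.66
```

```text
[573.73 146.22  21.53] [-0.0227 -0.0076 -0.9997] [-0.2  0.4 -2.5] [-0.0013 -0.0003 -0.0021 -0.0004  0.0007  0.0012]
t 21.5 pos [573.7 146.2  21.5] zyaw 49.75 F [-0.2  0.4 -2.5] Mo [-0.1   0.02  0.05] w 21.8
q [ 0.123  0.647  1.51  -0.006  1.008 -0.742] toolx [-0.0227 -0.0076 -0.9997]
dtool m [0.0342 0.0116 0.0213] z world [ 0.646   0.763  -0.0205] y world [-0.763   0.6463  0.0124]
turn about tool x (tool x down => minus) 0.08672035123163369 full 0.08672035123163369
```

>>> send_rows(
  commands=[
    [[0.014,0,0,0,0.01],[0.008,0,0,0,0.01],[0,0,0,0,0.01],[0,0,0,0,0.01]],
  ],
)

```text
time: 21.83
tool_pos: [571.9, 146.2, -4.0]
tcp_rot: [2.564, 1.542, -2.851]
contact_force: [0.2, -0.1, -2.9]
grip_width: 21.3
```

```bash
python3 settle.py 8|tail -1;python3 go.py 570 141 -13 49.66
```

```text
[572.74 146.25  -2.65] [-0.0244 -0.0077 -0.9997] [ 0.6 -0.8 -3.2] [ 0.001   0.0004  0.0008 -0.0014  0.0006  0.0004]
t 22.23 pos [572.7 146.2  -2.7] zyaw 49.76 F [ 0.6 -0.8 -3.2] Mo [-0.09  0.   -0.03] w 21.7
q [ 0.123  0.679  1.529 -0.006  0.959 -0.742] toolx [-0.0244 -0.0077 -0.9997]
dtool m [ 0.0105 -0.0014 -0.0055] z world [ 0.6458  0.7632 -0.0217] y world [-0.7631  0.6461  0.0136]
turn about tool x (tool x down => minus) 0.10126200449899159 full 0.1012620044990058
```

>>> send_rows(
  commands=[
    [[-0.04,0,0,0,0.01]],
  ],
)

```text
time: 22.32
tool_pos: [568.1, 145.7, 30.6]
tcp_rot: [2.514, 1.53, -2.901]
contact_force: [-1.6, -0.5, -4.0]
grip_width: 21.5
```

```bash
python3 settle.py 10|tail -1
```

```text
[572.88 146.43  36.26] [-0.0266 -0.0081 -0.9996] [ 0.7 -0.4 -2.9] [ 0.0001 -0.0003 -0.0071 -0.0013 -0.0003 -0.0028]
```

>>> send_rows(
  commands=[
    [[-0.036,0,0,0,0.01]],
  ],
)

```text
time: 22.9
tool_pos: [568.8, 146.0, 65.6]
tcp_rot: [2.51, 1.529, -2.905]
contact_force: [-1.1, -1.3, -4.5]
grip_width: 21.6
```

```bash
python3 settle.py 10|tail -1
```

```text
[573.26 146.64  71.24] [-0.0283 -0.0083 -0.9996] [ 0.  -0.8 -2.8] [ 0.0006 -0.0033 -0.0084 -0.0026  0.0027 -0.0007]
```

>>> send_rows(
  commands=[
    [[0.036,0,0,0,0.01],[0.026,0,0,0,0.01],[0,0,0,0,0.01]],
  ],
)

```text
time: 23.65
tool_pos: [573.4, 146.4, 8.7]
tcp_rot: [2.588, 1.546, -2.827]
contact_force: [-1.4, -0.4, -3.5]
grip_width: 21.5
```

```bash
python3 settle.py 10|tail -1;python3 go.py 570 141 -13 49.66
```

```text
[577.07 146.93  14.27] [-0.0141 -0.0064 -0.9999] [ 0.2  0.5 -2.6] [-0.0012  0.0051  0.0051 -0.0016 -0.0022  0.0011]
t 24.15 pos [576.9 146.9  14. ] zyaw 49.76 F [ 0.6 -0.4 -3.7] Mo [-0.06  0.03 -0.01] w 21.6
q [ 0.123  0.657  1.515 -0.006  0.985 -0.742] toolx [-0.0145 -0.0065 -0.9999]
dtool m [ 0.0272  0.0013 -0.0086] z world [ 0.6459  0.7633 -0.0144] y world [-0.7633  0.646   0.0069]
turn about tool x (tool x down => minus) 0.1044038983699096 full 0.10440389836992381
```

>>> send_rows(
  commands=[
    [[-0.04,0,0,0,0.01]],
  ],
)

```text
time: 24.23
tool_pos: [572.0, 146.3, 47.4]
tcp_rot: [2.554, 1.54, -2.861]
contact_force: [-1.1, -0.5, -3.7]
grip_width: 21.6
```

```bash
python3 settle.py 10|tail -1
```

```text
[576.66 147.07  52.92] [-0.0167 -0.0068 -0.9998] [-0.3  0.5 -3. ] [ 0.0008 -0.0013 -0.0056  0.0004  0.0019 -0.0014]
```

>>> send_rows(
  commands=[
    [[0.036,0,-0.004,0,0.01],[0.02,0,-0.002,0,0.01],[0,0,0,0,0.01]],
  ],
)

```text
time: 24.98
tool_pos: [573.4, 142.3, -3.9]
tcp_rot: [2.723, 1.556, -2.691]
contact_force: [-0.9, 0.4, -3.0]
grip_width: 21.2
```

```bash
python3 settle.py 10|tail -1;python3 go.py 570 141 -13 49.66
```

```text
[576.52 143.     0.69] [-0.0051 -0.0053 -1.    ] [ 0.1  0.3 -3.9] [ 0.0002  0.0047  0.0036 -0.0003 -0.0014  0.0008]
t 25.48 pos [576.3 143.    0.4] zyaw 49.79 F [-0.7  0.  -2.9] Mo [-0.1   0.01  0.01] w 21.7
q [ 0.117  0.668  1.539 -0.006  0.94  -0.749] toolx [-0.0055 -0.0053 -1.    ]
dtool m [ 0.0135  0.0036 -0.0055] z world [ 0.6455  0.7637 -0.0076] y world [-0.7637  0.6455  0.0008]
turn about tool x (tool x down => minus) 0.13362373959479612 full 0.1336237395947819
```

>>> send_rows(
  commands=[
    [[-0.04,0,0,0,0.01]],
  ],
)

```text
time: 25.57
tool_pos: [571.0, 142.4, 33.7]
tcp_rot: [2.609, 1.549, -2.805]
contact_force: [-0.8, -0.3, -3.4]
grip_width: 21.5
```

```bash
python3 settle.py 10|tail -1
```

```text
[575.73 143.06  39.41] [-0.0076 -0.0056 -1.    ] [-0.4 -0.1 -2.6] [-0.0028  0.0001 -0.0076  0.0016 -0.0016  0.0011]
```

>>> send_rows(
  commands=[
    [[0.036,0.002,-0.004,0.1,0.01],[0.018,0.001,-0.003,0,0.01],[0,0,0,0,0.01]],
  ],
)

```text
time: 26.32
tool_pos: [572.3, 139.9, -14.0]
tcp_rot: [-2.149, 1.566, -1.282]
contact_force: [4.3, 1.3, 5.8]
grip_width: 21.8
```

```bash
python3 settle.py 10|tail -1;python3 go.py 570 141 -13 49.66
```

```text
[572.63 140.08 -11.86] [ 0.0022 -0.0043 -1.    ] [ 0.5 -0.8 -3.3] [ 0.      0.0003 -0.0003 -0.0014 -0.0002 -0.001 ]
t 26.82 pos [572.6 140.  -11.9] zyaw 49.71 F [ 0.   0.6 -4.1] Mo [-0.09  0.04 -0.  ] w 21.2
q [ 0.113  0.676  1.569 -0.006  0.895 -0.751] toolx [ 0.0022 -0.0044 -1.    ]
dtool m [ 0.0011  0.0026 -0.0009] z world [ 0.6467  0.7627 -0.0019] y world [-0.7627  0.6467 -0.0045]
turn about tool x (tool x down => minus) 0.04625026918824915 full 0.04625026918824915
```

>>> send_rows(
  commands=[
    [[0,0,0.009,0,0.01]],
  ],
)

```text
time: 26.9
tool_pos: [577.6, 146.2, -11.9]
tcp_rot: [-2.328, 1.566, -1.461]
contact_force: [0.6, 0.9, -3.3]
grip_width: 21.4
```

```bash
cat > bd.py <<'E'
from h import *
import sys
o,M=st(False); b=[510.567,134.21,.08]; c,s=np.cos(.08),np.sin(.08)
d=o['tool_pos'][:2]-b[:2]; B=np.array([c*d[0]+s*d[1],-s*d[0]+c*d[1]])
F=o['contact_force']; print('t',round(o['time'],2),'board xy',B.round(2),'z',o['tool_pos'][2].round(2),'Fb',round(c*F[0]+s*F[1],1),round(-s*F[0]+c*F[1],1),round(F[2],1),'Mo',o['moment'].round(2),'zyaw',np.degrees(np.arctan2(M[1,2],M[0,2])).round(2),'tx',M[:,0].round(4),'w',round(o['grip_width'],1))
E
python3 settle.py 8|tail -1; python3 bd.py
```

```text
[578.27 146.86 -12.  ] [ 0.0019 -0.0044 -1.    ] [ 0.3  0.6 -2.8] [-0.0033 -0.0017  0.0014  0.0002 -0.0006  0.0002]
t 27.3 board xy [68.5  7.2] z -12.0 Fb 0.3 0.5 -2.8 Mo [-0.09  0.07  0.01] zyaw 49.71 tx [ 0.0019 -0.0044 -1.    ] w 21.8
```

>>> send_rows(
  commands=[
    [[0,0.004,0.004,0,0.01]],
  ],
)

```text
time: 27.38
tool_pos: [577.8, 151.8, -12.1]
tcp_rot: [-2.092, 1.566, -1.225]
contact_force: [0.1, 0.6, -2.9]
grip_width: 21.7
```

```bash
python3 settle.py 8|tail -1; python3 bd.py
```

```text
[577.8  152.48 -12.04] [ 0.0019 -0.0044 -1.    ] [ 0.2  0.1 -2.9] [-0.0019  0.0016 -0.0001  0.0008  0.0003  0.0008]
t 27.78 board xy [68.48 12.84] z -12.04 Fb 0.2 0.1 -2.9 Mo [-0.04  0.12 -0.04] zyaw 49.71 tx [ 0.0019 -0.0044 -1.    ] w 21.7
```

>>> send_rows(
  commands=[
    [[0,0.004,0.004,0,0.01]],
  ],
)

```text
time: 27.87
tool_pos: [577.6, 157.1, -12.0]
tcp_rot: [-2.059, 1.565, -1.191]
contact_force: [-0.4, -2.6, -3.9]
grip_width: 21.6
```

```bash
python3 settle.py 6|tail -1; python3 bd.py
```

```text
[577.24 158.17 -12.09] [ 0.0017 -0.0044 -1.    ] [-0.6 -0.5 -3. ] [-0.0015 -0.0008  0.0006  0.0003 -0.002   0.0014]
t 28.17 board xy [68.37 18.56] z -12.09 Fb -0.6 -0.5 -3.0 Mo [-0.19  0.07  0.13] zyaw 49.71 tx [ 0.0017 -0.0044 -1.    ] w 21.8
```

>>> send_rows(
  commands=[
    [[0,0.003,0.003,0,0.01]],
  ],
)

```text
time: 28.25
tool_pos: [577.1, 161.7, -12.1]
tcp_rot: [-2.085, 1.566, -1.218]
contact_force: [0.2, -1.6, -2.5]
grip_width: 21.2
```

```bash
python3 settle.py 6|tail -1; python3 bd.py;  python3 - <<'E'
from h import *
for n,r in(('side',(130,220,245,365)),):
    im=cam(n)[0]; a=im[r[0]:r[1],r[2]:r[3]]
    cv2.imwrite(f'pics/{n}13.png',cv2.resize(a,None,fx=6.5,fy=6.5,interpolation=cv2.INTER_CUBIC))
E
```

```text
[576.82 162.5  -12.14] [ 0.0016 -0.0043 -1.    ] [-0.4 -0.9 -3. ] [-0.0025  0.0003  0.     -0.0001  0.0008 -0.0002]
t 28.55 board xy [68.31 22.9 ] z -12.14 Fb -0.5 -0.9 -3.0 Mo [-0.18  0.11  0.13] zyaw 49.71 tx [ 0.0016 -0.0043 -1.    ] w 21.7
```

View pics/side13.png

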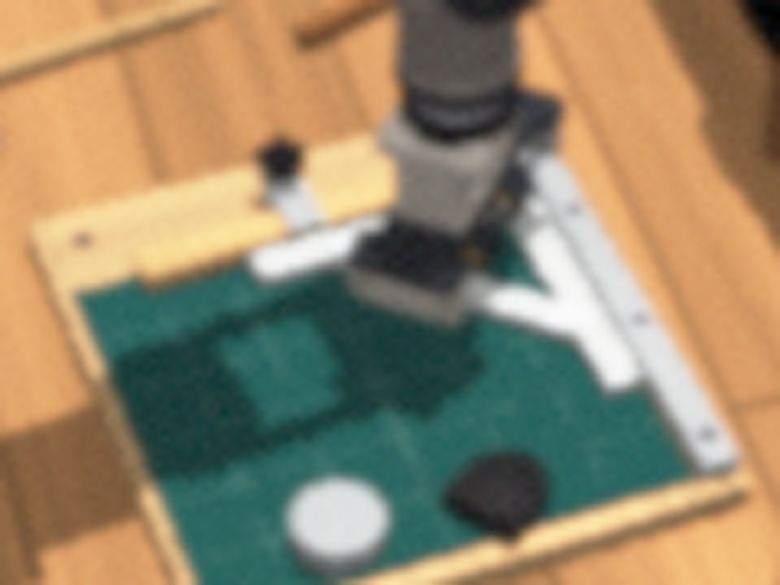

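>>> send_rows(
  commands=[
    [[0,0.0025,0.0025,0,0.01]],
  ],
)

```text
time: 28.68
tool_pos: [576.8, 165.4, -12.1]
tcp_rot: [-2.054, 1.566, -1.187]
contact_force: [-0.8, -2.0, -3.6]
grip_width: 21.1
```

```bash
python3 settle.py 8|tail -1; python3 bd.py
```

```text
[576.58 166.02 -12.15] [ 0.0017 -0.0042 -1.    ] [-0.5  0.  -2.5] [-0.0007 -0.0016 -0.0012 -0.0013 -0.001  -0.001 ]
t 29.08 board xy [68.34 26.44] z -12.15 Fb -0.5 0.0 -2.5 Mo [-0.26  0.12  0.1 ] zyaw 49.69 tx [ 0.0017 -0.0042 -1.    ] w 21.1
```

>>> send_rows(
  commands=[
    [[0.0015,0,0,0,0.01]],
  ],
)

```text
time: 29.17
tool_pos: [576.9, 166.1, -13.4]
tcp_rot: [-1.913, 1.566, -1.046]
contact_force: [-0.1, -1.3, -2.4]
grip_width: 21.6
```

```bash
python3 settle.py 8|tail -1; python3 bd.py
```

```text
[576.7  165.98 -13.61] [ 0.0019 -0.0042 -1.    ] [ 1.2 -1.6 -3.1] [-0.0001 -0.0013 -0.0014 -0.0009  0.0006  0.0003]
t 29.57 board xy [68.46 26.38] z -13.61 Fb 1.0 -1.7 -3.1 Mo [-0.32 -0.04  0.1 ] zyaw 49.69 tx [ 0.0019 -0.0042 -1.    ] w 21.7
```

>>> send_rows(
  commands=[
    [[0.001,0,0,0,0.01]],
  ],
)

```text
time: 29.65
tool_pos: [576.8, 166.0, -14.0]
tcp_rot: [-1.941, 1.566, -1.073]
contact_force: [-5.0, -2.3, 10.8]
grip_width: 21.6
```

```bash
python3 settle.py 6|tail -1; python3 bd.py
```

```text
[576.85 165.98 -13.96] [ 0.0024 -0.0041 -1.    ] [-1.8 -0.8  5.6] [-0.0004 -0.0001  0.0014 -0.0014 -0.001  -0.0001]
t 29.95 board xy [68.61 26.37] z -13.96 Fb -1.9 -0.6 5.6 Mo [-0.36  0.52  0.11] zyaw 49.69 tx [ 0.0024 -0.0041 -1.    ] w 21.7
```

>>> send_rows(
  commands=[
    [[0,-0.003,0.003,0,0.01]],
  ],
)

```text
time: 30.03
tool_pos: [578.7, 166.3, -14.0]
tcp_rot: [-2.872, 1.566, -2.005]
contact_force: [-22.4, -4.0, 16.5]
grip_width: 21.7
```

```bash
python3 settle.py 6|tail -1; python3 bd.py
```

```text
[578.63 166.31 -13.95] [-0.0024 -0.0045 -1.    ] [-9.1 -1.6  7.8] [-0.0006 -0.0005  0.0002  0.0011  0.0003  0.0015]
t 30.33 board xy [70.41 26.55] z -13.95 Fb -9.2 -0.9 7.8 Mo [-0.35  1.53  0.01] zyaw 49.69 tx [-0.0024 -0.0045 -1.    ] w 21.4
```

>>> send_rows(
  commands=[
    [[0.0004,0.0015,0.005,0,0.01]],
  ],
)

```text
time: 30.42
tool_pos: [578.2, 167.9, -14.0]
tcp_rot: [-3.128, 1.558, -2.26]
contact_force: [-10.8, -22.9, 17.4]
grip_width: 21.5
```

```bash
python3 settle.py 8|tail -1; python3 bd.py
```

```text
[578.18 168.32 -14.03] [-0.008  -0.0086 -0.9999] [-10.7 -13.3  11. ] [-0.0001  0.0018  0.0018 -0.0026  0.0013  0.0018]
t 30.82 board xy [70.12 28.6 ] z -14.03 Fb -11.7 -12.4 11.0 Mo [-2.22  1.73  0.04] zyaw 49.7 tx [-0.008  -0.0086 -0.9999] w 21.6
```

Run:
```python
from h import *
for n,r in(('side',(130,215,245,355)),('top',(155,280,200,330))):
    im=cam(n)[0]; cv2.imwrite(f'pics/{n}14_full.png',im); a=im[r[0]:r[1],r[2]:r[3]]; s=7 if n=='side' else 4.7
    cv2.imwrite(f'pics/{n}14.png',cv2.resize(a,None,fx=s,fy=s,interpolation=cv2.INTER_CUBIC))
```

```text
(no output)
```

View pics/side14.png

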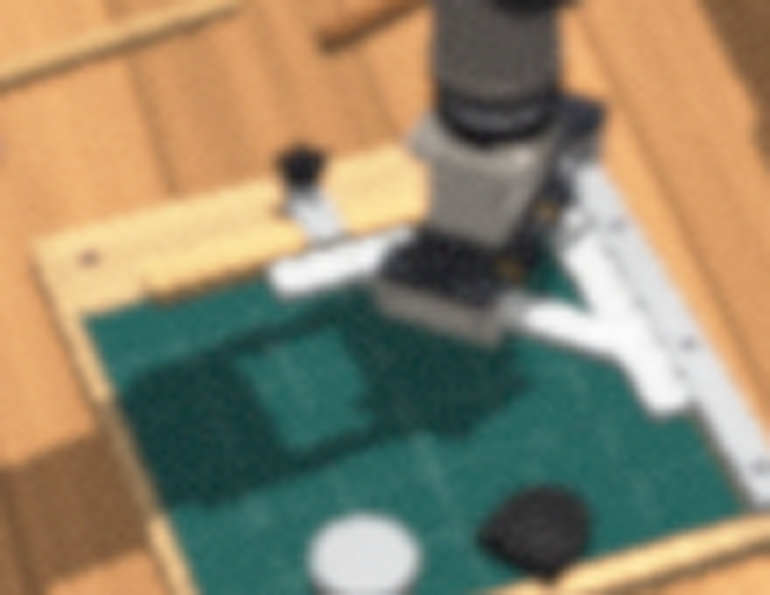

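View pics/top14.png

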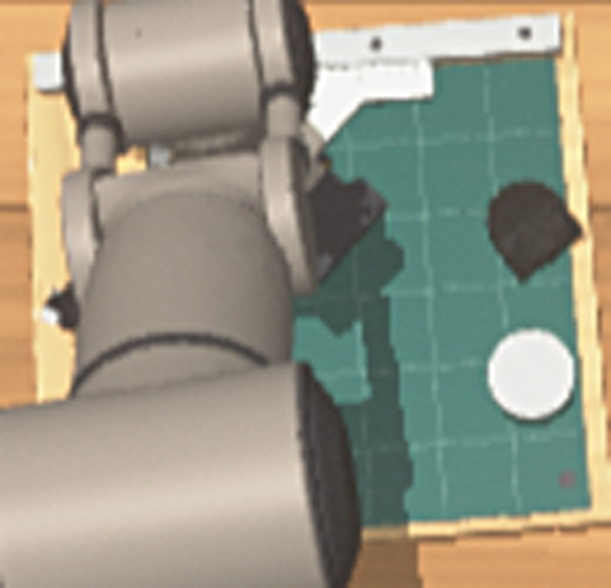

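```bash
cat > fa.py <<'E'
from h import *
import sys
L=[cam('side') for i in range(5)]; K,T=L[0][1:]; im=np.mean([l[0].astype(float) for l in L],0)
b=[510.567,134.21,.08]
def fp(th,x,y,z):
    c,s=np.cos(th),np.sin(th); return place(b,[(130+c*x-s*y,122.5+s*x+c*y,24+z)])[0]
r0,c0,s=150,260,12
a=cv2.resize(im[r0:r0+35,c0:c0+60].clip(0,255).astype(np.uint8),None,fx=s,fy=s,interpolation=cv2.INTER_CUBIC)
P=lambda p:tuple(int(round(v)) for v in ((proj([p],K,T)[0]-[c0,r0]+.5)*s-.5))
for th,col in((0,(0,0,255)),(.03,(255,0,0))):
    for z in (1,17): cv2.line(a,P(fp(th,-255,-12.5,z)),P(fp(th,-120,-12.5,z)),col,1)
cv2.line(a,P(fp(0,-255,12.5,17)),P(fp(0,-255,-12.5,17)),(0,0,255),1)
# board edge near-left & left corner check
for q in((-180,195,24),(-180,195,0)): cv2.circle(a,P(place(b,[q])[0]),3,(255,0,255),1)
cv2.imwrite(sys.argv[1],a)
E
python3 fa.py pics/fa1.png; python3 bd.py
```

```text
t 31.17 board xy [70.13 28.57] z -14.03 Fb -11.5 -12.1 11.3 Mo [-2.12  1.7   0.06] zyaw 49.7 tx [-0.008  -0.0086 -0.9999] w 21.5
```

View pics/fa1.png

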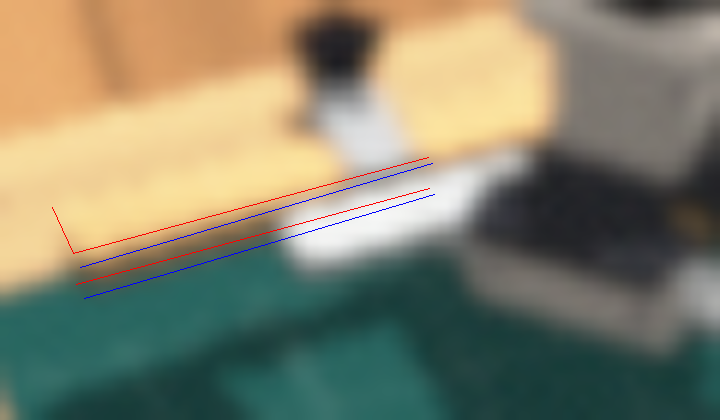

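```bash
cat > fs.py <<'E'
from h import *
import pickle,sys
np.set_printoptions(precision=3,suppress=True)
K,T=pickle.load(open('cam.pkl','rb'))['side']; b=[510.567,134.21,.08]
def fp(th,x,y,z):
    c,s=np.cos(th),np.sin(th); return place(b,[(130+c*x-s*y,122.5+s*x+c*y,24+z)])[0]
def edge(im,th0,xs):
    g=im.sum(2); out=[]
    for x in xs:
        u,v=proj([fp(th0,x,-12.5,17)],K,T)[0]
        rows=np.arange(v-5,v+6,.1); col=cv2.remap(g.astype(np.float32),np.full((1,len(rows)),u,np.float32),rows[None].astype(np.float32),cv2.INTER_CUBIC)[0]
        d=np.gradient(col); d=cv2.GaussianBlur(d[None],(1,9),0)[0] if 0 else np.convolve(d,np.ones(7)/7,'same')
        out.append((u,rows[np.argmin(d)]-v))
    return np.array(out)
def est(im,th0,xs):
    e=edge(im,th0,xs); 
    def res(p):
        o=[]
        for x,(u,dv) in zip(xs,e):
            v0=proj([fp(th0,x,-12.5,17)],K,T)[0][1]+dv
            A,B=proj([fp(p[0],-255,-12.5,17),fp(p[0],0,-12.5,17)],K,T)
            o.append(A[1]+(B[1]-A[1])*(u-A[0])/(B[0]-A[0])+p[1]-v0)
        return o
    r=least_squares(res,[th0,0],loss='soft_l1',f_scale=.2)
    r2=least_squares(lambda p:res([p[0],0]),[th0],loss='soft_l1',f_scale=.2)
    return e,r.x,r2.x
if __name__=='__main__':
    im0=cv2.imread('pics/side0.png').astype(float)
    print('initial',*est(im0,.083,np.arange(-245,-165,5)))
    im=np.mean([cam('side')[0].astype(float) for i in range(4)],0)
    print('now',*est(im,.005,np.arange(-245,-180,4)))
E
python3 fs.py
```

```text
initial [[269.673   0.9  ]
 [270.757   1.3  ]
 [271.84    0.7  ]
 [272.92    1.   ]
 [273.999   1.4  ]
 [275.076   0.8  ]
 [276.152   1.1  ]
 [277.225   0.5  ]
 [278.298   0.7  ]
 [279.368   1.   ]
 [280.437   0.8  ]
 [281.504   1.   ]
 [282.57    0.4  ]
 [283.634   0.7  ]
 [284.696   0.9  ]
 [285.756   0.7  ]] [0.104 0.07 ] [0.106]
now [[267.928   0.9  ]
 [268.816   0.9  ]
 [269.703   1.2  ]
 [270.59    0.6  ]
 [271.475   0.9  ]
 [272.36    0.8  ]
 [273.243   0.4  ]
 [274.126   0.6  ]
 [275.008   0.8  ]
 [275.888   0.8  ]
 [276.768   0.3  ]
 [277.647   0.5  ]
 [278.525   0.7  ]
 [279.403   0.8  ]
 [280.279   0.3  ]
 [281.154   0.4  ]
 [282.029   0.4  ]] [ 0.051 -1.078] [0.023]
```

>>> send_rows(
  commands=[
    [[0,0.002,0.005,0,0.01]],
  ],
)

```text
time: 31.45
tool_pos: [577.7, 170.1, -14.0]
tcp_rot: [3.062, 1.553, -2.354]
contact_force: [-7.9, -16.5, 4.4]
grip_width: 21.6
```

```bash
python3 settle.py 4|tail -1; python3 bd.py; python3 fs.py|tail -2; python3 bd.py
```

```text
[577.71 170.09 -14.03] [-0.0132 -0.0133 -0.9998] [ -9.2 -14.8   9.5] [-0.0016 -0.0011  0.0014  0.0016 -0.0018 -0.0007]
t 31.65 board xy [69.8  30.39] z -14.03 Fb -10.3 -14.0 9.5 Mo [-2.39  1.28  0.03] zyaw 49.69 tx [-0.0132 -0.0133 -0.9998] w 21.6
 [281.154   0.4  ]
 [282.029  -0.2  ]] [ 0.008 -0.017] [0.008]
t 31.85 board xy [69.8  30.43] z -14.03 Fb -9.5 -14.0 9.0 Mo [-2.28  1.3   0.  ] zyaw 49.69 tx [-0.0132 -0.0132 -0.9998] w 21.9
```

>>> send_rows(
  commands=[
    [[-0.04,0,-0.009,0,0.01]],
  ],
)

```text
time: 31.93
tool_pos: [567.1, 162.7, 17.7]
tcp_rot: [2.774, 1.538, -2.642]
contact_force: [-1.2, -0.1, -4.2]
grip_width: 21.5
```

```bash
python3 settle.py 8|tail -1; python3 bd.py; python3 fs.py|tail -2
```

```text
[571.68 164.06  24.5 ] [-0.0153 -0.0133 -0.9998] [ 0.3  0.3 -3.4] [ 0.      0.0008 -0.0024 -0.0017  0.0022  0.0003]
t 32.33 board xy [63.31 24.87] z 24.5 Fb 0.3 0.2 -3.4 Mo [-0.06 -0.01  0.02] zyaw 49.71 tx [-0.0153 -0.0133 -0.9998] w 21.6
 [281.154   0.4  ]
 [282.029  -0.2  ]] [ 0.011 -0.095] [0.008]
```

>>> send_rows(
  commands=[
    [[-0.038,0,0,0,0.01]],
  ],
)

```text
time: 32.62
tool_pos: [567.4, 163.6, 56.2]
tcp_rot: [2.77, 1.538, -2.646]
contact_force: [-1.9, -0.4, -3.9]
grip_width: 21.8
```

```bash
python3 settle.py 8|tail -1; python3 bd.py
```

```text
[571.8  164.35  61.88] [-0.0165 -0.0136 -0.9998] [-0.2  0.5 -3.4] [ 0.0002  0.0007 -0.0062 -0.0004  0.0018 -0.0012]
t 33.02 board xy [63.45 25.15] z 61.88 Fb -0.2 0.5 -3.4 Mo [-0.04  0.01 -0.  ] zyaw 49.71 tx [-0.0165 -0.0136 -0.9998] w 21.8
```

>>> send_rows(
  commands=[
    [[0.036,0,0,0,0.01],[0.032,0,0,0,0.01],[0,0,0,0,0.01]],
  ],
)

```text
time: 33.27
tool_pos: [571.7, 163.6, -7.8]
tcp_rot: [3.048, 1.552, -2.368]
contact_force: [-1.7, -0.6, -3.7]
grip_width: 21.7
```

```bash
python3 settle.py 8|tail -1; python3 bd.py; python3 fa.py pics/fa2.png
```

```text
[ 5.7684e+02  1.6455e+02 -5.5000e-01] [-9.000e-04 -1.110e-02 -9.999e-01] [ 0.   0.6 -4.1] [ 0.      0.0052  0.0077  0.0001 -0.0016  0.0005]
t 33.67 board xy [68.48 24.95] z -0.55 Fb 0.1 0.6 -4.1 Mo [-0.03  0.08 -0.01] zyaw 49.71 tx [-9.000e-04 -1.110e-02 -9.999e-01] w 21.5
```

View pics/fa2.png

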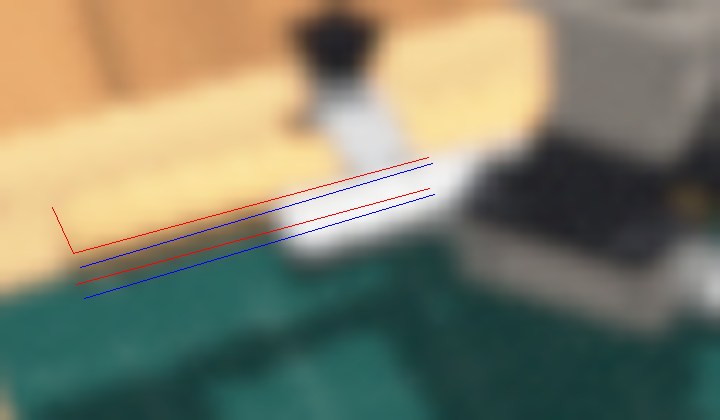

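>>> send_rows(
  commands=[
    [[-0.04,0.003,-0.005,0,0.01]],
  ],
)

```text
time: 34.0
tool_pos: [565.5, 162.0, 30.5]
tcp_rot: [2.92, 1.548, -2.496]
contact_force: [-1.5, -0.5, -3.7]
grip_width: 21.4
```

```bash
python3 settle.py 8|tail -1; python3 bd.py
```

```text
[569.82 162.83  37.24] [-0.0051 -0.0118 -0.9999] [-0.  -0.4 -2.7] [-0.0002  0.0012 -0.0038  0.0008  0.0012  0.0008]
t 34.4 board xy [61.35 23.79] z 37.24 Fb -0.1 -0.4 -2.7 Mo [-0.07  0.01  0.06] zyaw 49.71 tx [-0.0051 -0.0118 -0.9999] w 21.7
```

>>> send_rows(
  commands=[
    [[0.036,0,0,0,0.01],[0.014,0,0,0,0.01],[0,0,0,0,0.01]],
  ],
)

```text
time: 34.65
tool_pos: [571.4, 162.6, -14.0]
tcp_rot: [-2.523, 1.56, -1.656]
contact_force: [1.5, 0.0, 9.7]
grip_width: 21.2
```

```bash
python3 settle.py 10|tail -1; python3 bd.py
```

```text
[572.12 162.74 -11.16] [ 0.0017 -0.0107 -0.9999] [-0.4 -0.9 -3.3] [-0.0004  0.002   0.0006  0.0011 -0.0004  0.0001]
t 35.15 board xy [63.61 23.49] z -11.24 Fb -0.0 0.4 -3.7 Mo [-0.05  0.02 -0.04] zyaw 49.72 tx [ 0.0016 -0.0107 -0.9999] w 21.8
```

>>> send_rows(
  commands=[
    [[0.002,-0.0014,0.0056,0,0.01]],
  ],
)

```text
time: 35.23
tool_pos: [576.4, 165.8, -12.9]
tcp_rot: [-2.339, 1.56, -1.471]
contact_force: [0.9, 0.3, -3.6]
grip_width: 21.6
```

```bash
python3 settle.py 8|tail -1; python3 bd.py
```

```text
[576.69 166.05 -13.33] [ 0.0014 -0.0107 -0.9999] [-0.4 -0.3 -2.9] [-0.0013 -0.0006  0.001   0.0005 -0.0001  0.0004]
t 35.63 board xy [68.45 26.46] z -13.33 Fb -0.4 -0.2 -2.9 Mo [-0.06  0.1  -0.06] zyaw 49.71 tx [ 0.0014 -0.0107 -0.9999] w 21.7
```

>>> send_rows(
  commands=[
    [[0.0008,0,0.0056,0,0.01]],
  ],
)

```text
time: 35.72
tool_pos: [578.4, 168.7, -14.1]
tcp_rot: [-2.656, 1.557, -1.788]
contact_force: [-22.3, -30.7, 29.2]
grip_width: 21.7
```

```bash
python3 settle.py 6|tail -1; python3 bd.py; python3 fs.py|tail -1; python3 bd.py
```

```text
[578.34 168.6  -13.99] [-0.0033 -0.0136 -0.9999] [-7.7 -8.4  5.1] [ 0.0004  0.0003  0.001   0.0012 -0.0009 -0.0026]
t 36.02 board xy [70.31 28.86] z -13.99 Fb -8.4 -7.7 5.1 Mo [-1.39  1.3  -0.02] zyaw 49.72 tx [-0.0033 -0.0136 -0.9999] w 21.9
 [282.029  -0.2  ]] [ 0.009 -0.047] [0.008]
t 36.22 board xy [70.25 28.86] z -14.02 Fb -7.2 -7.4 4.4 Mo [-1.36  1.29 -0.07] zyaw 49.72 tx [-0.0033 -0.0136 -0.9999] w 21.6
```

>>> send_rows(
  commands=[
    [[0,0.0016,0.0054,0,0.01]],
  ],
)

```text
time: 36.3
tool_pos: [577.7, 170.1, -14.0]
tcp_rot: [-2.917, 1.549, -2.049]
contact_force: [-11.0, -32.2, 9.0]
grip_width: 21.7
```

```bash
python3 settle.py 5|tail -1; python3 bd.py; python3 fs.py|tail -1; python3 bd.py
```

```text
[577.82 169.93 -13.96] [-0.01   -0.0194 -0.9998] [ -9.5 -16.3   6.9] [ 0.0012 -0.0003  0.0026  0.0003 -0.0011 -0.0001]
t 36.55 board xy [69.9  30.23] z -13.96 Fb -10.7 -15.5 6.9 Mo [-2.52  1.57 -0.05] zyaw 49.73 tx [-0.01   -0.0194 -0.9998] w 21.7
 [282.029  -0.2  ]] [ 0.009 -0.047] [0.008]
t 36.75 board xy [69.85 30.23] z -14.03 Fb -11.1 -15.4 7.9 Mo [-2.57  1.55 -0.02] zyaw 49.73 tx [-0.0101 -0.0193 -0.9998] w 21.2
```

```bash
python3 fa.py pics/fa3.png
python3 - <<'E'
from h import *
im=np.mean([cam('side')[0].astype(float) for i in range(4)],0)
r0,c0,s=140,262,8
a=cv2.resize(im[r0:r0+65,c0:c0+95].clip(0,255).astype(np.uint8),None,fx=s,fy=s,interpolation=cv2.INTER_CUBIC)
cv2.imwrite('pics/fb3.png',a)
E
python3 bd.py
```

```text
t 37.2 board xy [69.91 30.21] z -14.0 Fb -11.5 -15.7 7.2 Mo [-2.53  1.54 -0.04] zyaw 49.72 tx [-0.01   -0.0193 -0.9998] w 21.4
```

View pics/fb3.png

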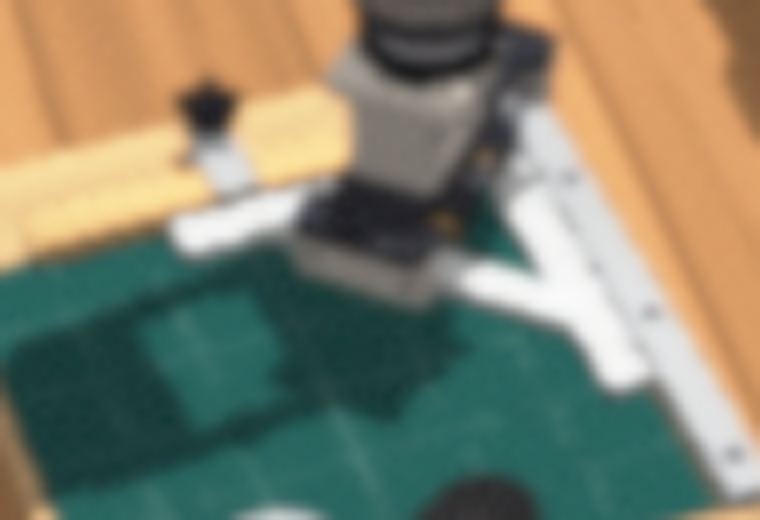

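View pics/fa3.png

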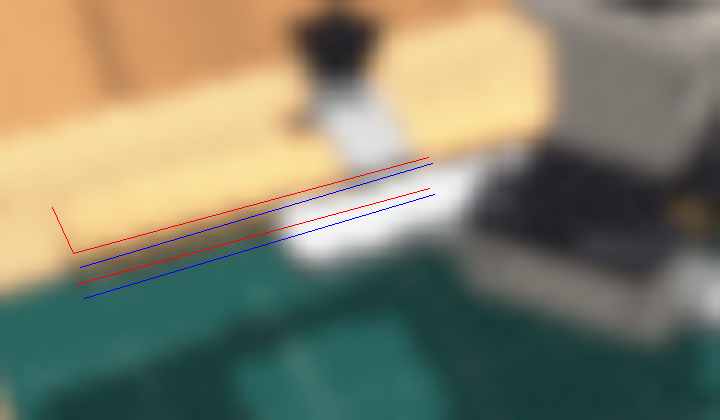

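>>> send_rows(
  commands=[
    [[0,0.001,0.005,0,0.01]],
  ],
)

```text
time: 37.28
tool_pos: [577.5, 169.7, -13.9]
tcp_rot: [-3.012, 1.54, -2.144]
contact_force: [-9.5, -22.3, 8.3]
grip_width: 21.3
```

```bash
python3 settle.py 5|tail -1; python3 bd.py; python3 fs.py|tail -1; python3 bd.py
```

```text
[577.51 169.67 -13.89] [-0.017  -0.0262 -0.9995] [-10.  -18.7   8.6] [-0.0002 -0.0005  0.0006  0.0007 -0.002  -0.0008]
t 37.53 board xy [69.56 29.99] z -13.89 Fb -11.5 -17.8 8.6 Mo [-3.1   1.55 -0.07] zyaw 49.73 tx [-0.017  -0.0262 -0.9995] w 21.6
 [282.029  -0.2  ]] [ 0.009 -0.027] [0.008]
t 37.73 board xy [69.55 30.01] z -13.9 Fb -11.8 -18.9 8.6 Mo [-3.09  1.54 -0.06] zyaw 49.73 tx [-0.017  -0.0262 -0.9995] w 21.4
```

```bash
python3 - <<'E'
from h import *
im,K,T=cam('top'); a0=cv2.imread('pics/top0.png'); cv2.imwrite('pics/topF.png',im)
# template shifts of bystanders
for n,(u,v) in dict(tin=(313,235),heel=(313,203),cone=(341,146),jar=(396,148),last=(480,205),brush=(157,178),hammer=(157,265)).items():
    w=14; t=a0[v-w:v+w,u-w:u+w]; s=im[v-w-8:v+w+8,u-w-8:u+w+8]
    r=cv2.matchTemplate(s,t,cv2.TM_CCOEFF_NORMED); _,m,_,l=cv2.minMaxLoc(r); print(n,l[0]-8,l[1]-8,round(m,3))
r0,c0,s=155,200,5
cv2.imwrite('pics/topFc.png',cv2.resize(im[150:275,198:335],None,fx=5,fy=4.7 if 0 else 5,interpolation=cv2.INTER_CUBIC)[:600])
E
python3 bd.py
```

```text
tin 0 0 1.0
heel 0 0 0.999
cone 0 0 0.999
jar 0 0 0.999
last 0 -1 0.989
brush 0 0 0.999
hammer 5 8 0.23
t 37.78 board xy [69.55 30.01] z -13.89 Fb -11.2 -18.3 8.8 Mo [-3.1   1.53 -0.  ] zyaw 49.73 tx [-0.017  -0.0261 -0.9995] w 21.9
```

View pics/topFc.png

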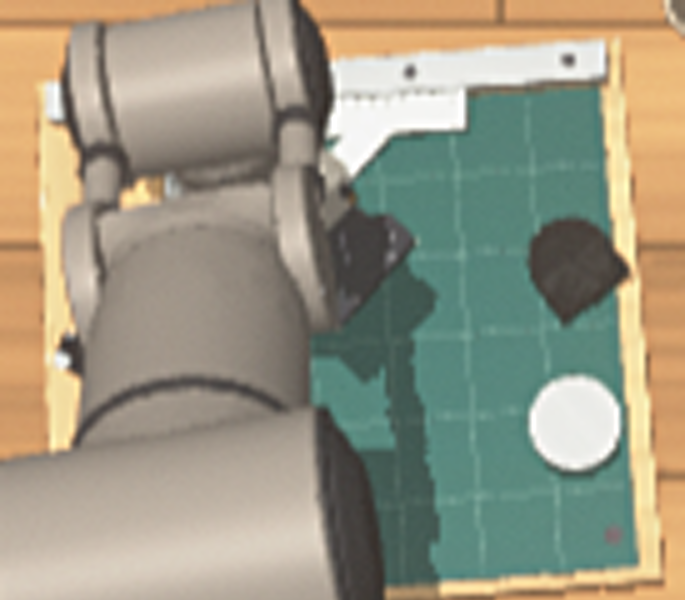

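Run:
```python
from h import *
im=cv2.imread('pics/topF.png'); a0=cv2.imread('pics/top0.png')
s0=cv2.imread('pics/side0.png'); s1=cv2.imread('pics/side14_full.png')
for n,A,B,(u,v),w in(('last top',a0,im,(480,190),22),('last side',s0,s1,(370,330),30),('hammer side',s0,s1,(258,137),18)):
    t=A[v-w:v+w,u-w:u+w]; s=B[v-w-8:v+w+8,u-w-8:u+w+8]
    r=cv2.matchTemplate(s,t,cv2.TM_CCOEFF_NORMED); _,m,_,l=cv2.minMaxLoc(r); print(n,l[0]-8,l[1]-8,round(m,4),'at 0:',round(float(r[8,8]),4))
x=np.hstack([A[155:250,455:505] for A in(a0,im)]); cv2.imwrite('pics/last.png',cv2.resize(x,None,fx=6,fy=6,interpolation=cv2.INTER_CUBIC))
```

```text
last top 0 0 0.9903 at 0: 0.9903
last side 0 0 0.9965 at 0: 0.9965
hammer side 0 0 0.9933 at 0: 0.9933
```

View pics/last.png

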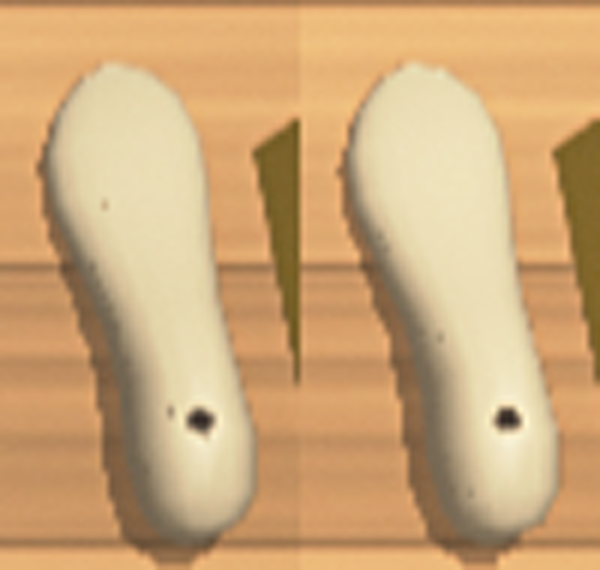

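Run:
```python
import cv2,numpy as np
def m(f):
    A=cv2.imread(f)[155:250,450:505].astype(int)
    k=((A[...,0]>125)&(A[...,2]>170)&(A[...,2]-A[...,0]<75)).astype(np.uint8)
    k=cv2.morphologyEx(k,cv2.MORPH_CLOSE,np.ones((5,5)))
    n,l,s,c=cv2.connectedComponentsWithStats(k); i=1+np.argmax(s[1:,4]); mo=cv2.moments((l==i).astype(np.uint8),True)
    return s[i],c[i].round(2),round(.5*np.arctan2(2*mo['mu11'],mo['mu20']-mo['mu02']),4)
for f in('top0','top1','top14_full','topF'): print(f,*m(f'pics/{f}.png'))
def s(f):
    A=cv2.imread(f)[300:360,325:415].astype(int)
    k=((A[...,0]>125)&(A[...,2]>170)&(A[...,2]-A[...,0]<75)).astype(np.uint8)
    n,l,st,c=cv2.connectedComponentsWithStats(k); i=1+np.argmax(st[1:,4]); return st[i],c[i].round(2)
for f in('side0','side1','side14_full'): print(f,*s(f'pics/{f}.png'))
```

```text
top0 [  14   11   33   77 1382] [31.21 45.69] 1.3137
top1 [   0    3   48   85 1786] [26.24 40.61] 1.1137
top14_full [  14   11   34   77 1407] [31.61 45.96] 1.3003
topF [  14   11   34   77 1408] [31.62 46.  ] 1.3023
side0 [  10   10   72   32 1232] [46.54 25.07]
side1 [   9   10   73   33 1278] [46.15 25.27]
side14_full [   9   10   73   32 1254] [46.21 25.1 ]
```

```bash
python3 bd.py; python3 -c "
from plant import close_job
print(close_job())"; python3 bd.py
```

```text
t 37.78 board xy [69.55 30.01] z -13.89 Fb -11.2 -18.3 8.8 Mo [-3.1   1.53 -0.  ] zyaw 49.73 tx [-0.017  -0.0261 -0.9995] w 21.9
the job is handed in; nothing more can be done
None
the job is handed in; nothing more can be done
```

The square lies on the board, pressed into the corner against the rail and the fence, and the fence is pushed back. I handed the job in at 37.8 s with the square still gripped by its brace (fingers at 21.9 mm).

**Seated:**
- At hand-in the square pressed about 11 N on the rail, 18 N towards the fence and 9 N downwards.
- One more 5 mm push moved it no further. It had stopped at the same place on the push before that, once I allowed for tool tilt.
- The fence edge in the side camera did not move over those last pushes.

**Checks that were less clear or disagreed:**
- **Fence angle:** the side camera gave about 0.008 rad at the end. That camera also read 0.10 at the start where the top camera gave about 0.08, so I trust the hard stop more than that number. I couldn't measure squareness any more finely.
- **TCP height:** the reported height does not match the fingertips, which touched the bench at a reading of about -38.5 mm. My first close missed the square for this reason. That contact peaked at about 69 N at the wrist (limit 120 N).
- **Tilt:** the tool finished about 0.03 rad off vertical because of the push. From the wrist moments I judged the square still flat on the board, but I could not see that directly.
- **Fence nudged early:** my first press had already moved the fence before I backed off, levelled the tool and pressed again. It stayed where the square left it.
- **Other objects:** in the pictures the tin, heel block, cone, jar, brush and hammer had not moved. The shoe last shifted by less than half a pixel (about 1 mm). That shift was already there before the first descent, and the gripper never came near it.

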